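# Load the heated hair-roller set and set its dial

## Robot

A 7-joint arm with a two-finger parallel gripper is mounted at the origin on the work surface. World frame = base frame: x ahead of the robot, y to its left, z up, the work surface at z = 0. Lengths are in m, angles in rad, forces in N, time in s.
With the tool pointing down it reaches from about 0.35 to 0.9 m from the base axis. Payload 8.1 kg.
Tool frame: the origin (TCP) lies on the centre line of the jaws, within the pads' length; the fingertips stand 25 mm ahead of it and the grasp point (between the pads) lies 6 mm ahead of it; z points along the fingers, y is the line along which they close (so a half turn about z gives the same grasp; the last joint's range is limited). The gripper opens to 92 mm and grips with 3 to 60 N. Pads are 19 mm wide; open, the fingers measure 130 mm over their backs; the gripper's body (75 mm by 190 mm) begins 47 mm behind the grasp point.
Start: joints at [-1.217, 0.434, 0.025, 1.573, -0.012, 1.134, -0.075], TCP at [0.276, 0.561, 0.252] pointing down, gripper open.
Joint ranges: [-2.62, 2.62], [-0.44, 2.09], [-1.27, 1.32], [0.08, 2.57], [-1.32, 4.46], [0.12, 2], [-2.74, 2.74]. Speed limits (rad/s): [2.22, 2.22, 3.01, 3.01, 3.14, 3.14, 3.14].

## Interface

Orientations are given as a rotation vector (axis times angle).
In Python, from rig import arm, vision gives the robot as it stands. The module is installed in compiled form; this text tells all that it offers.
- The arm moves only by the tool arm_command, never from a script. Its argument "steps" is a list of rows, each a list of 3 entries, a list of its own where there are three numbers: the opening, from 0 (shut) to 1 (fully open), then the shift along the tool's x, y, z in mm, then the turn about the tool's z in rad. In form: [[gripper, [tx, ty, tz], spin], ...]. A call has 1 to 10 rows; each row shifts and turns the commanded pose from where the row before left it, along the tool's axes as they then stand; what a row does not reach is not made up. A row lasts 1/12 s, in which the tool goes at most 41.7 mm and 7.16 degrees, less where a joint would pass 70% of its speed; a pose out of reach is approached as far as the arm can. A call with a gripper value outside its range is refused whole. The fingers move at their own pace and stop on an object; "squeeze" is the grip in N (left out, the last holds). Time passes only in rows, so rows that do not move let the fingers close. It gives the time, the measured TCP pose, the force, the opening and the grip force at its end, in the units of the state.
- arm.state(): the state, without advancing time (a new reading comes with each control period).
- vision.snapshot(name): name is "scene" or "top" or "wrist"; returns (picture, depth): 480x640x3 uint8, red, green, blue; 480x640 float32, m along the optical axis (not along the pixel's ray), 0 where there is no reading.
- vision.calibration(name): a dict with "intrinsics" (3x3 intrinsics, pixels), "T" (4x4, takes a point from camera to world coordinates). Camera axes: x right, y down, z forward; pixel columns grow to the right and rows downward; lengths in m; the calibration is good to about 2 mm. A picture is of the moment at which its call begins: read the wrist's pose just before it. calibration takes no time and is no camera call; for the wrist camera it gives the pose at the moment of the call.
- arm.job_done(): hands the job in; it is judged then, once.
Trained networks look in the newest picture that a camera, given by its name, has taken for a name from the list of things; names that differ only in an ending like _2 or _b are one class to them, and where a whole thing is asked for, a point or a joint stands for the part that bears it (a point fixed in the world has none). Each returns a list of dicts, best first, with "confidence" (0 to 1); they miss things now and then, are a little off and sometimes report something else, mostly with a low value. They report only what shows in the picture. A call takes as long as a camera call. They do not tell look-alikes from the thing itself.
- vision.cut_out(camera, thing): "mask" (480x640 bool, what is visible of it) and "box" ([left, top, right, bottom] in pixels, round what is visible of it).
The state is a dict: "clock": time; "joint_positions": joint angles; "joint_velocities": joint speeds; "joint_efforts": joint torques, N m; "tool_pos": TCP position; "eef_rot": TCP orientation; "contact_force": force on the tool from outside, world axes, zero at the start; "ft_torque": the same for the moment, N m; "width": opening from 0.0 (shut) to 1.0 (fully open); "grip_force": force on a finger pad.
Only numpy, scipy, OpenCV 4.12 (cv2) and the standard library are available. Lean on these libraries where they do the work, as an engineer would, in place of code of your own. Each camera call takes 0.05 s, during which the arm holds its last target. There are 200 camera calls.

## Task

The roller set was left switched on: first turn its heat dial back to off, against the stop, and leave it off while you load. Slide the clear cover fully back, lay every loose roller in a bay whose metal saddles are of its own size, and slide the cover fully shut over them; only then turn the dial up so that its pointer stands on the long mark. Leave the eggcup and the bottle opener alone.

Things in the scene. Friction and masses are not known exactly. Their poses are not given: they have to be found in the camera images.
- case: Heated hair-roller set, a grey plastic case fixed in place, 230 mm (its x) by 420 mm (its y) by 56 mm high; origin under its centre, x away from its front, y to the left seen from the front. In it one row of four roller bays along y behind the front wall, a clip tray behind them; at the right end (y -210 to -125 mm) a solid deck, top 56 mm up, with the dial.
- cover (a joint): Clear sliding cover, 118 mm by 328 mm by 3 mm, lying on the case walls (56 to 59 mm up). 0 = fully shut over the bays; grows as it slides along case +x over the clip tray; 0.112 = fully back against its stop, when its front edge is 3 mm in front of the case's middle line and the bays are open from above. Stiff: 1.5 N of friction, stays where it is left.
- cover_handle (a point): Middle of the cover's grip bar, which stands on the cover near its front edge: 80 mm long along case y, 12 mm thick along case x, 18 mm high, from 59 to 77 mm above the surface. This point is at 68 mm; it travels with the cover.
- dial (a joint): Heat dial, turned clockwise seen from above as the value grows, 0 to 4.8 rad between stops; 0 = off, pointer at the white dot. At value q the pointer points, in the case's frame, 2.618 - q rad counter-clockwise from case +x. 3.0 = pointer on the long mark. Friction 0.04 N m; stays where it is left.
- dial_grip (a point): Point on the dial's axis at grip height, 72 mm above the surface. The dial is a black skirt 54 mm across and 5 mm thick on the deck (56 to 61 mm up), with a grip bar across it 50 mm long, 13 mm thick, from 61 to 81 mm up.
- dial_pointer (a point): The pointer end of the grip bar (white line on its top and end), 25 mm from the axis, 76 mm up; turns with the dial.
- dial_mark (a point): The long mark: middle of the one long white line on the deck, 18 mm long, 40 mm from the dial's axis; the other graduations are 5 mm long.
- bay_l1 (a point): Bay for a large roller, leftmost: the point where the middle of a seated roller lies, 30.5 mm above the surface. The roller lies along case y. Each bay is two pairs of aluminium faces sloping at 45 degrees into a V under the fins, 11 mm wide, centred 22.5 mm either way from the middle: a 34 mm gap between for the fingers, 5 mm to spare to each end flange.
- bay_l2 (a point): Bay for a large roller, second from the left: the point where the middle of a seated roller lies, 30.5 mm above the surface. The roller lies along case y. Bays are 82 mm apart, leaving 8 mm between the ends of neighbouring rollers.
- bay_s1 (a point): Bay for a small roller, third from the left: the point where the middle of a seated roller lies, 25 mm above the surface. The roller lies along case y. The row lies 54 mm from the inside of the front wall and 53 mm from the front edge of the cover when that is fully back.
- bay_s2 (a point): Bay for a small roller, rightmost: the point where the middle of a seated roller lies, 25 mm above the surface. The roller lies along case y. At its right the solid deck begins 44 mm from this point.
- roller_l1: Large hair roller, white plastic, lying on its side, 74 mm long: a round body with eight lengthwise fins (tips on a 44 mm circle, 42 mm across flats, 66 mm long) between two square end flanges (45 mm square, 4 mm thick) on which it rests, so it does not roll. Origin at its middle on its axis, 22.5 mm above what it lies on; its x axis runs along it, ends alike. About 60 g. May be absent.
- roller_l2: Large hair roller, white plastic, lying on its side, 74 mm long: a round body with eight lengthwise fins (tips on a 44 mm circle, 42 mm across flats, 66 mm long) between two square end flanges (45 mm square, 4 mm thick) on which it rests, so it does not roll. Origin at its middle on its axis, 22.5 mm above what it lies on; its x axis runs along it, ends alike. About 60 g. May be absent.
- roller_s1: Small hair roller, white plastic, lying on its side, 74 mm long: a round body with eight lengthwise fins (tips on a 32 mm circle, 31 mm across flats, 66 mm long) between two square end flanges (34 mm square, 4 mm thick) on which it rests, so it does not roll. Origin at its middle on its axis, 17 mm above what it lies on; its x axis runs along it, ends alike. About 40 g. May be absent.
- roller_s2: Small hair roller, white plastic, lying on its side, 74 mm long: a round body with eight lengthwise fins (tips on a 32 mm circle, 31 mm across flats, 66 mm long) between two square end flanges (34 mm square, 4 mm thick) on which it rests, so it does not roll. Origin at its middle on its axis, 17 mm above what it lies on; its x axis runs along it, ends alike. About 40 g. May be absent.
- eggcup: Blue ceramic eggcup 50 mm across and 64 mm high with a glass marble in it, standing to the right of the roller set; origin under its centre. To be left alone.
- bottle_opener: Chrome bottle opener 125 mm long, 36 mm wide and 6 mm thick, lying flat beyond the rollers; origin under its middle. To be left alone.
Things that resemble listed ones, but are neither listed nor needed, are in the scene too. Leave any orange look-alike of the roller_s2 alone. Leave any orange look-alike of the roller_s1 alone.

How it is judged:
On the way, in this order (a step that is already met when the one before it is completed fails the run):
1. the dial turned back to off (value of joint dial below 0.15 rad), for 0.2 s.
2. every roller seated in a bay of its own size, with the cover fully back and the dial off (((horizontal distance between roller_l1 and bay_l1 below 0.012 m and z of roller_l1 in the frame of bay_l1 between -0.005 and 0.005 m and angle between the x axis of roller_l1 and the y axis of case, either way round below 0.15 rad) or (horizontal distance between roller_l1 and bay_l2 below 0.012 m and z of roller_l1 in the frame of bay_l2 between -0.005 and 0.005 m and angle between the x axis of roller_l1 and the y axis of case, either way round below 0.15 rad)) and ((horizontal distance between roller_l2 and bay_l1 below 0.012 m and z of roller_l2 in the frame of bay_l1 between -0.005 and 0.005 m and angle between the x axis of roller_l2 and the y axis of case, either way round below 0.15 rad) or (horizontal distance between roller_l2 and bay_l2 below 0.012 m and z of roller_l2 in the frame of bay_l2 between -0.005 and 0.005 m and angle between the x axis of roller_l2 and the y axis of case, either way round below 0.15 rad)) and ((horizontal distance between roller_s1 and bay_s1 below 0.012 m and z of roller_s1 in the frame of bay_s1 between -0.005 and 0.005 m and angle between the x axis of roller_s1 and the y axis of case, either way round below 0.15 rad) or (horizontal distance between roller_s1 and bay_s2 below 0.012 m and z of roller_s1 in the frame of bay_s2 between -0.005 and 0.005 m and angle between the x axis of roller_s1 and the y axis of case, either way round below 0.15 rad)) and ((horizontal distance between roller_s2 and bay_s1 below 0.012 m and z of roller_s2 in the frame of bay_s1 between -0.005 and 0.005 m and angle between the x axis of roller_s2 and the y axis of case, either way round below 0.15 rad) or (horizontal distance between roller_s2 and bay_s2 below 0.012 m and z of roller_s2 in the frame of bay_s2 between -0.005 and 0.005 m and angle between the x axis of roller_s2 and the y axis of case, either way round below 0.15 rad)) and value of joint cover above 0.1 m and value of joint dial below 0.2 rad), for 0.2 s.
3. the cover fully shut over the seated rollers, with the dial still off (((horizontal distance between roller_l1 and bay_l1 below 0.012 m and z of roller_l1 in the frame of bay_l1 between -0.005 and 0.005 m and angle between the x axis of roller_l1 and the y axis of case, either way round below 0.15 rad) or (horizontal distance between roller_l1 and bay_l2 below 0.012 m and z of roller_l1 in the frame of bay_l2 between -0.005 and 0.005 m and angle between the x axis of roller_l1 and the y axis of case, either way round below 0.15 rad)) and ((horizontal distance between roller_l2 and bay_l1 below 0.012 m and z of roller_l2 in the frame of bay_l1 between -0.005 and 0.005 m and angle between the x axis of roller_l2 and the y axis of case, either way round below 0.15 rad) or (horizontal distance between roller_l2 and bay_l2 below 0.012 m and z of roller_l2 in the frame of bay_l2 between -0.005 and 0.005 m and angle between the x axis of roller_l2 and the y axis of case, either way round below 0.15 rad)) and ((horizontal distance between roller_s1 and bay_s1 below 0.012 m and z of roller_s1 in the frame of bay_s1 between -0.005 and 0.005 m and angle between the x axis of roller_s1 and the y axis of case, either way round below 0.15 rad) or (horizontal distance between roller_s1 and bay_s2 below 0.012 m and z of roller_s1 in the frame of bay_s2 between -0.005 and 0.005 m and angle between the x axis of roller_s1 and the y axis of case, either way round below 0.15 rad)) and ((horizontal distance between roller_s2 and bay_s1 below 0.012 m and z of roller_s2 in the frame of bay_s1 between -0.005 and 0.005 m and angle between the x axis of roller_s2 and the y axis of case, either way round below 0.15 rad) or (horizontal distance between roller_s2 and bay_s2 below 0.012 m and z of roller_s2 in the frame of bay_s2 between -0.005 and 0.005 m and angle between the x axis of roller_s2 and the y axis of case, either way round below 0.15 rad)) and value of joint cover below 0.006 m and value of joint dial below 0.2 rad), for 0.2 s.
At the end, for the whole second after the job is handed in: Every roller present lies in a bay of its own size (within 12 mm level and 5 mm in height of the seated point, along the bay within 0.15 rad), the cover is shut to within 6 mm, and the dial's pointer stands within 0.12 rad of the long mark, let go and still (((horizontal distance between roller_l1 and bay_l1 below 0.012 m and z of roller_l1 in the frame of bay_l1 between -0.005 and 0.005 m and angle between the x axis of roller_l1 and the y axis of case, either way round below 0.15 rad) or (horizontal distance between roller_l1 and bay_l2 below 0.012 m and z of roller_l1 in the frame of bay_l2 between -0.005 and 0.005 m and angle between the x axis of roller_l1 and the y axis of case, either way round below 0.15 rad)) and ((horizontal distance between roller_l2 and bay_l1 below 0.012 m and z of roller_l2 in the frame of bay_l1 between -0.005 and 0.005 m and angle between the x axis of roller_l2 and the y axis of case, either way round below 0.15 rad) or (horizontal distance between roller_l2 and bay_l2 below 0.012 m and z of roller_l2 in the frame of bay_l2 between -0.005 and 0.005 m and angle between the x axis of roller_l2 and the y axis of case, either way round below 0.15 rad)) and ((horizontal distance between roller_s1 and bay_s1 below 0.012 m and z of roller_s1 in the frame of bay_s1 between -0.005 and 0.005 m and angle between the x axis of roller_s1 and the y axis of case, either way round below 0.15 rad) or (horizontal distance between roller_s1 and bay_s2 below 0.012 m and z of roller_s1 in the frame of bay_s2 between -0.005 and 0.005 m and angle between the x axis of roller_s1 and the y axis of case, either way round below 0.15 rad)) and ((horizontal distance between roller_s2 and bay_s1 below 0.012 m and z of roller_s2 in the frame of bay_s1 between -0.005 and 0.005 m and angle between the x axis of roller_s2 and the y axis of case, either way round below 0.15 rad) or (horizontal distance between roller_s2 and bay_s2 below 0.012 m and z of roller_s2 in the frame of bay_s2 between -0.005 and 0.005 m and angle between the x axis of roller_s2 and the y axis of case, either way round below 0.15 rad)) and value of joint cover below 0.006 m and value of joint dial between 2.88 and 3.12 rad and velocity of joint dial between -0.05 and 0.05 rad/s); the robot touches nothing.
It fails at once if the eggcup is knocked over or pushed aside by more than 40 mm (distance of eggcup from where it was at the start of the episode above 0.04 m or angle between eggcup's own z axis and vertical above 0.6 rad).
It fails at once if the bottle opener is moved by more than 40 mm (distance of bottle_opener from where it was at the start of the episode above 0.04 m).
Of roller_l1, roller_l2, roller_s1, roller_s2 only 2 to 4 are there at a start; the rules pass over those that are not, and their reading is None.
At some moment in a run one of roller_l1, roller_l2, roller_s1, roller_s2 may be knocked a few centimetres aside while the robot is not near it.
Once in a run the grip may slacken for a moment while it holds something.
It also fails if it takes over 210 s, if anything falls off the work surface, if the arm or the gripper's body presses on something with over 40 N, if the wrist force passes 120 N, or if a joint passes its speed limit or range.

## Working session

There is one attempt and no reset: what is moved stays moved. The work goes in short steps, Python scripts to look and compute and a tool call to move; the robot and the scene stay as the last step left them, time stands still between calls to the robot, and variables do not carry over. Pictures are saved under pics/ and viewed, at most 14 in all, crops included, and the job is handed in when it is done.

Besides the shell and the picture viewer there is one more tool, called after "Call:" by a JSON object that holds its "name" and its "arguments". arm_command: Moves the arm, as the interface text tells. Its arguments: {"type":"object","properties":{"steps":{"type":"array"},"squeeze":{"type":"number"}},"required":["steps"]}

```bash
mkdir -p pics
cat > h.py <<'E'
import numpy as np, cv2
from rig import arm, vision
from scipy.spatial.transform import Rotation as R
def snap(n,save=None):
    T=np.array(vision.calibration(n)["T"]);K=np.array(vision.calibration(n)["intrinsics"])
    p,d=vision.snapshot(n)
    if save: cv2.imwrite(f"pics/{save}.png",p[:,:,::-1])
    return p,d,K,T
def cloud(d,K,T):
    v,u=np.mgrid[0:480,0:640]
    P=np.stack([(u-K[0,2])/K[0,0]*d,(v-K[1,2])/K[1,1]*d,d],-1)
    return P@T[:3,:3].T+T[:3,3]
def atz(uv,z,K,T):
    uv=np.atleast_2d(uv).astype(float)
    r=np.c_[(uv[:,0]-K[0,2])/K[0,0],(uv[:,1]-K[1,2])/K[1,1],np.ones(len(uv))]@T[:3,:3].T
    return T[:3,3]+r*((z-T[2,3])/r[:,2:])
def proj(P,K,T):
    c=(np.atleast_2d(P)-T[:3,3])@T[:3,:3]
    q=c@K.T; return q[:,:2]/q[:,2:]
def st():
    s=arm.state();print({k:np.round(s[k],3).tolist() for k in("clock","joint_positions","tool_pos","eef_rot","contact_force","width","grip_force")})
    return s
E
python3 - <<'E'
from h import *
st()
for n in("scene","top"):
    p,d,K,T=snap(n,n+"0");print(n,K.round(1).tolist(),T.round(3).tolist())
    np.savez(n+"0.npz",p=p,d=d,K=K,T=T)
    for t in("case","cover","cover_handle","dial","roller_l1","roller_s1","eggcup","bottle_opener"):
        for r in vision.cut_out(n,t):
            m=r["mask"]; P=cloud(d,K,T)[m&(d>0)]
            print(n,t,round(r["confidence"],2),np.round(r["box"]).tolist(),np.median(P,0).round(3) if len(P) else None, np.percentile(P[:,2],95).round(3) if len(P) else None)
E
```

```text
{'clock': 0.0, 'joint_positions': [-1.217, 0.435, 0.025, 1.574, -0.012, 1.134, -0.075], 'tool_pos': [0.275, 0.56, 0.251], 'eef_rot': [-0.711, -3.06, 0.002], 'contact_force': [0.518, 0.156, 0.211], 'width': 0.998, 'grip_force': 0.0}
scene [[596.2, 0.0, 318.5], [0.0, 596.2, 243.3], [0.0, 0.0, 1.0]] [[-0.362, 0.79, -0.494, 1.377], [0.932, 0.3, -0.202, 0.283], [-0.011, -0.534, -0.845, 1.439], [0.0, 0.0, 0.0, 1.0]]
scene case 0.7 [152.0, 182.0, 371.0, 310.0] [ 0.59  -0.137  0.052] 0.063
scene cover 0.87 [248.0, 196.0, 367.0, 270.0] [ 0.534 -0.091  0.058] 0.064
scene cover_handle 0.68 [245.0, 190.0, 367.0, 268.0] [ 0.534 -0.092  0.058] 0.065
scene roller_s1 0.88 [453.0, 284.0, 470.0, 310.0] [0.571 0.355 0.026] 0.034
scene roller_s1 0.67 [494.0, 278.0, 515.0, 310.0] [0.521 0.465 0.026] 0.034
scene roller_s1 0.61 [415.0, 272.0, 437.0, 304.0] [0.582 0.259 0.026] 0.034
scene roller_s1 0.55 [382.0, 257.0, 410.0, 279.0] [0.551 0.166 0.026] 0.034
scene eggcup 0.53 [156.0, 186.0, 174.0, 212.0] [ 0.578 -0.528  0.045] 0.064
scene bottle_opener 0.86 [391.0, 331.0, 422.0, 375.0] [0.766 0.265 0.005] 0.
[... 310 characters left out ...]
[ 0.532 -0.1    0.059] 0.063
top cover_handle 0.34 [271.0, 141.0, 473.0, 306.0] [ 0.581 -0.152  0.056] 0.062
top dial 0.71 [431.0, 255.0, 456.0, 279.0] [ 0.531 -0.308  0.062] 0.083
top roller_s1 0.94 [216.0, 255.0, 253.0, 274.0] [0.545 0.16  0.027] 0.034
top roller_s1 0.71 [185.0, 230.0, 203.0, 269.0] [0.577 0.253 0.028] 0.034
top roller_s1 0.58 [136.0, 237.0, 168.0, 276.0] [0.562 0.35  0.027] 0.034
top eggcup 0.96 [522.0, 236.0, 550.0, 261.0] [ 0.577 -0.534  0.045] 0.065
top eggcup 0.23 [272.0, 140.0, 472.0, 308.0] [ 0.581 -0.151  0.056] 0.062
top eggcup 0.2 [431.0, 258.0, 456.0, 281.0] [ 0.531 -0.31   0.062] 0.083
top bottle_opener 0.8 [171.0, 150.0, 214.0, 192.0] [0.765 0.264 0.005] 0.009
```

Run:
```python
import cv2
p=cv2.imread("pics/top0.png")
cv2.imwrite("pics/t1.png",cv2.resize(p[130:330,40:580][:, :],(800,296),interpolation=cv2.INTER_CUBIC))
a=cv2.resize(p[220:320,60:270],None,fx=3.8,fy=3.8,interpolation=cv2.INTER_CUBIC)[:, :798]
s=cv2.imread("pics/scene0.png")
b=cv2.resize(s[170:330,140:540],None,fx=2,fy=2,interpolation=cv2.INTER_CUBIC)
import numpy as np
c=cv2.resize(p[130:330,40:580],(800,296),interpolation=cv2.INTER_CUBIC)
cv2.imwrite("pics/v1.png",np.vstack([c,b[:300]]))
```

```text
(no output)
```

View pics/v1.png

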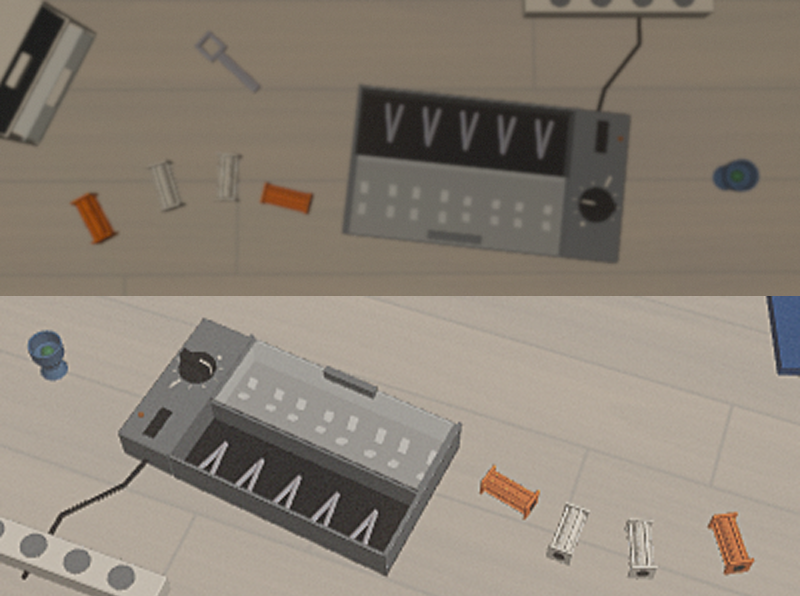

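The picture shows two white small rollers (top pixels (151,256) and (195,250)) and two orange look-alikes ((103,277), (234,263)). White matches the description, so the white pair are roller_s1 and roller_s2, and no large roller is in view. Next I'll measure the case, dial and rollers, and check with an enlarged crop.

Run:
```python
from h import *
z=dict(np.load("top0.npz"));d,K,T,p=z["d"],z["K"],z["T"],z["p"]
C=cloud(d,K,T)
m=((C[...,2]>0.045)&(C[...,2]<0.066)&(C[...,0]>0.3)&(C[...,0]<0.85)&(C[...,1]>-0.48)&(C[...,1]<0.16)).astype(np.uint8)
m=cv2.morphologyEx(m,cv2.MORPH_CLOSE,np.ones((25,25)))
cs=max(cv2.findContours(m,0,1)[0],key=cv2.contourArea).reshape(-1,2)
P=atz(cs,0.056,K,T)[:,:2]
r=cv2.minAreaRect((P*1000).astype(np.float32));print("case rect",r)
b=cv2.boxPoints(r);print(b.round(1).tolist())
for name in("top","scene"):
    z=dict(np.load(name+"0.npz"));d,K,T,p=z["d"],z["K"],z["T"],z["p"]; C=cloud(d,K,T)
    print(name,"table z",np.median(C[...,2][abs(C[...,2])<.01]).round(4))
    m=((C[...,2]>0.012)&(C[...,2]<0.05)&(C[...,0]>0.4)&(C[...,0]<0.7)&(C[...,1]>0.11)&(C[...,1]<0.5)).astype(np.uint8)
    n,l,s,c=cv2.connectedComponentsWithStats(m)
    for i in range(1,n):
        if s[i,4]<100: continue
        q=C[l==i]; zt=np.percentile(q[:,2],97)
        q=q[q[:,2]>0.02]
        r=cv2.minAreaRect((q[:,:2]*1000).astype(np.float32))
        col=np.median(p[l==i],0)
        print(name,c[i].round(),"ctr",np.round(r[0],1),np.round(r[1],1),"ang",round(r[2],1),"ztop",zt.round(4),col,"mean",(q[:,:2].mean(0)*1000).round(1))
    # dial bar
    m=((C[...,2]>0.072)&(C[...,2]<0.1)&(C[...,0]>0.45)&(C[...,0]<0.62)&(C[...,1]>-0.38)&(C[...,1]<-0.26))
    q=C[m]; print("dial bar",m.sum(),q.mean(0).round(4),cv2.minAreaRect((q[:,:2]*1000).astype(np.float32)))
    m=((C[...,2]>0.066)&(C[...,2]<0.09)&(C[...,0]>0.4)&(C[...,0]<0.55)&(C[...,1]>-0.2)&(C[...,1]<0.0))
    q=C[m]; print("handle",m.sum(),q.mean(0).round(4),cv2.minAreaRect((q[:,:2]*1000).astype(np.float32)))
p=cv2.imread("pics/top0.png")
a=cv2.resize(p[215:295,90:260],(800,376),interpolation=cv2.INTER_CUBIC)
s=cv2.imread("pics/top0.png")[235:300,400:480]
b=cv2.resize(s,(270,220),interpolation=cv2.INTER_CUBIC)
s=cv2.imread("pics/scene0.png")[182:228,205:275]
c=cv2.resize(s,(335,220),interpolation=cv2.INTER_CUBIC)
o=np.zeros((600,800,3),np.uint8);o[:376]=a;o[378:598,:270]=b;o[378:598,280:615]=c
cv2.imwrite("pics/v2.png",o)
```

```text
case rect ((581.0452880859375, -147.2459716796875), (419.706787109375, 230.9298095703125), 83.71428680419922)
[[443.29998779296875, -343.20001220703125], [672.7999877929688, -368.5], [718.7999877929688, 48.70000076293945], [489.29998779296875, 74.0]]
top table z 0.0002
top [193. 249.] ctr [577.2 254.7] [33.6 73.9] ang 87.0 ztop 0.0344 [130. 122. 108.] mean [577.3 254.3]
top [151. 255.] ctr [564.3 350.9] [74.5 34.4] ang 19.4 ztop 0.0354 [127. 119. 106.] mean [564.2 350.6]
top [233. 263.] ctr [545.1 162.2] [74.2 33.2] ang 75.1 ztop 0.0348 [134.  69.  28.] mean [544.6 162.5]
top [103. 277.] ctr [513.8 460.9] [75.3 33.2] ang 30.3 ztop 0.0343 [128.  64.  19.] mean [513.9 459.6]
dial bar 146 [ 0.5322 -0.3098  0.0805] ((532.2454833984375, -310.4169616699219), (50.658790588378906, 13.14065933227539), 78.56277465820312)
handle 197 [ 0.4842 -0.0959  0.0764] ((484.31396484375, -95.36369323730469), (78.33385467529297, 11.835179328918457), 83.5831298828125)
scene table z -0.0006
scene [394. 267.] ctr [545.8 166.8] [74.5 38.5] ang 73.5 ztop 0.0353 [177. 108.  68.] mean [548.6 166.4]
scene [424. 288.] ctr [580.3 258.8] [33.8 78.3] ang 87.0 ztop 0.0353 [182. 175. 163.] mean [579.9 259. ]
scene [505. 293.] ctr [517.  464.2] [78.8 34.8] ang 29.0 ztop 0.0359 [173. 104.  68.] mean [517.8 464. ]
scene [460. 295.] ctr [565.8 354. ] [78.5 33.9] ang 18.3 ztop 0.0357 [174. 166. 154.] mean [567.  354.7]
dial bar 84 [ 0.5339 -0.3061  0.0794] ((533.4386596679688, -307.01971435546875), (55.18501663208008, 16.923179626464844), 75.7914810180664)
handle 151 [ 0.4882 -0.0923  0.0734] ((507.8981018066406, -96.50662994384766), (190.1000213623047, 63.071746826171875), 82.7354507446289)
```

View pics/v2.png

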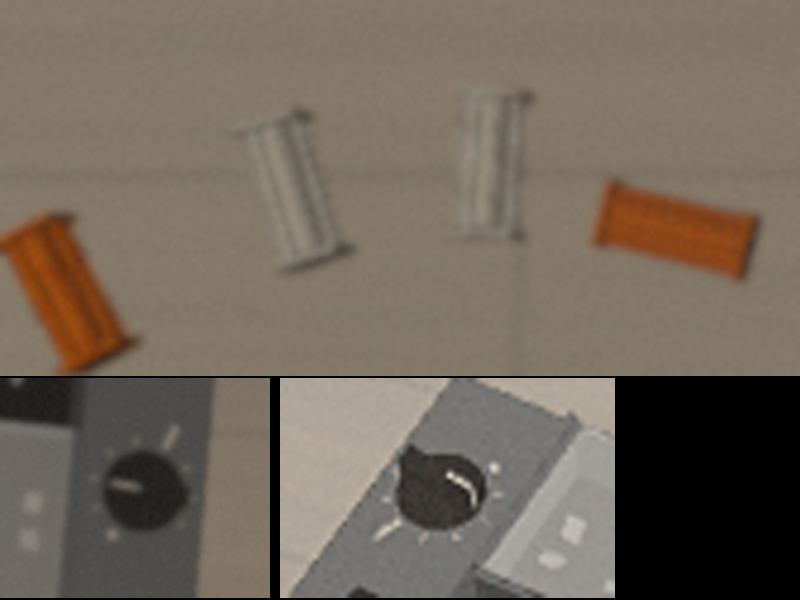

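The crop confirms it: the white pair are whole small rollers (34 mm high by 34 x 74 mm) and the other two are clearly orange. The case fit is centre (0.581, -0.147) and yaw -6.3°. The handle and dial land where the text puts them in the case frame, and the dial is at about 1.14 rad. Moving over to the dial now.

```bash
cat >> h.py <<'E'
CC=np.array([0.581,-0.1472]);CY=np.deg2rad(-6.3)
def case2w(x,y): 
    c,s=np.cos(CY),np.sin(CY); return CC+np.array([c*x-s*y,s*x+c*y])
def w2case(P):
    c,s=np.cos(CY),np.sin(CY); q=np.asarray(P)[...,:2]-CC; return np.stack([c*q[...,0]+s*q[...,1],-s*q[...,0]+c*q[...,1]],-1)
def plan(x,y,z,yawdeg=None):
    """tool-frame shift (mm) at the present orientation, and spin to bring tool y to yawdeg (mod 180)"""
    s=arm.state();Rm=R.from_rotvec(s["eef_rot"]).as_matrix()
    t=Rm.T@(np.array([x,y,z])-s["tool_pos"])*1000
    yw=np.rad2deg(np.arctan2(Rm[1,1],Rm[0,1]))
    print("pos",np.round(s["tool_pos"],4),"yaw y",yw.round(1),"j7",round(s["joint_positions"][6],2),"j1",round(s["joint_positions"][0],2),"tilt",np.round(Rm[:2,2],3),"clk",round(s["clock"],1))
    print("shift",t.round(1),"norm",np.linalg.norm(t).round(0),end=" ")
    if yawdeg is not None:
        sp=-np.deg2rad((yawdeg-yw+90)%180-90); print("spin",round(sp,3),"other",round(sp-np.sign(sp)*np.pi,3))
    print()
E
python3 -c "
from h import *
plan(.52,-.30,.2,-11.4)"
```

```text
pos [0.2757 0.5609 0.2518] yaw y 63.8 j7 -0.08 j1 -1.22 tilt [0. 0.] clk 0.9
shift [-599.  -664.9   51.7] norm 896.0 spin 1.313 other -1.829
```

Call:
{"name": "arm_command", "arguments": {"steps": [[0.5, [-25, -27, 2], 0], [0.5, [-25, -27, 2], 0], [0.5, [-25, -27, 2], 0], [0.5, [-25, -27, 2], 0], [0.5, [-25, -27, 2], 0], [0.5, [-25, -27, 2], 0], [0.5, [-25, -27, 2], 0], [0.5, [-25, -27, 2], 0], [0.5, [-25, -27, 2], 0], [0.5, [-25, -27, 2], 0]]}}

```text
clock: 1.73
tool_pos: [0.3812, 0.2067, 0.2319]
eef_rot: [0.711, 3.06, 0.001]
contact_force: [1.0, 0.3, -0.3]
width: 0.503
grip_force: 0.0
```

Call:
{"name": "arm_command", "arguments": {"steps": [[0.5, [-25, -27, 2], 0], [0.5, [-25, -27, 2], 0], [0.5, [-25, -27, 2], 0], [0.5, [-25, -27, 2], 0], [0.5, [-25, -27, 2], 0], [0.5, [-25, -27, 2], 0], [0.5, [-25, -27, 2], 0], [0.5, [-25, -27, 2], 0], [0.5, [-25, -27, 2], 0], [0.5, [-25, -27, 2], 0]]}}

```text
clock: 2.57
tool_pos: [0.4866, -0.146, 0.2119]
eef_rot: [0.711, 3.059, 0.0]
contact_force: [1.3, -0.1, 0.3]
width: 0.5
grip_force: 0.0
```

```bash
python3 -c "
from h import *
plan(.532,-.310,.2,-11.4)"
```

```text
pos [ 0.4866 -0.146   0.2119] yaw y 63.8 j7 1.46 j1 -0.15 tilt [0.001 0.   ] clk 2.6
shift [-113.1 -127.1   11.9] norm 171.0 spin 1.313 other -1.828
```

Call:
{"name": "arm_command", "arguments": {"steps": [[0.5, [-28, -31, 3], 0], [0.5, [-28, -31, 3], 0], [0.5, [-28, -31, 3], 0], [0.5, [-28, -31, 3], 0], [0.5, [0, 0, 0], 0.12], [0.5, [0, 0, 0], 0.12], [0.5, [0, 0, 0], 0.12], [0.5, [0, 0, 0], 0.12], [0.5, [0, 0, 0], 0.12], [0.5, [0, 0, 0], 0.12]]}}

```text
clock: 3.4
tool_pos: [0.5318, -0.3041, 0.1998]
eef_rot: [1.751, 2.608, 0.0]
contact_force: [0.6, -0.0, -0.1]
width: 0.502
grip_force: 0.0
```

Call:
{"name": "arm_command", "arguments": {"steps": [[0.5, [0, 0, 0], 0.12], [0.5, [0, 0, 0], 0.12], [0.5, [0, 0, 0], 0.12], [0.5, [0, 0, 0], 0.12], [0.5, [0, 0, 0], 0.11], [0.5, [0, 0, 0], 0], [0.5, [0, 0, 0], 0]]}}

```text
clock: 3.98
tool_pos: [0.5319, -0.3039, 0.1997]
eef_rot: [-2.424, -1.998, 0.001]
contact_force: [0.7, -0.5, -0.6]
width: 0.498
grip_force: 0.0
```

Run:
```python
from h import *
p,d,K,T=snap("wrist","w1");print(T.round(3).tolist(),K[0,0])
C=cloud(d,K,T)
m=((C[...,2]>0.07)&(C[...,2]<0.1)&(np.hypot(C[...,0]-.532,C[...,1]+.31)<.05)).astype(np.uint8)
q=C[m>0]; print("bar",m.sum(),q.mean(0).round(4),cv2.minAreaRect((q[:,:2]*1000).astype(np.float32)), "px",np.argwhere(m).mean(0)[::-1])
plan(.532,-.310,.12,-11.4)
```

```text
[[0.982, -0.182, -0.059, 0.549], [-0.191, -0.935, -0.299, -0.224], [-0.0, 0.304, -0.953, 0.333], [0.0, 0.0, 0.0, 1.0]] 407.5317683247552
bar 1464 [ 0.5321 -0.3084  0.0805] ((531.9588623046875, -309.9494934082031), (50.51567840576172, 12.688661575317383), 78.77794647216797) px [318.3442623  248.54371585]
pos [ 0.5319 -0.304   0.1997] yaw y -11.0 j7 0.66 j1 -0.09 tilt [-0. -0.] clk 4.0
shift [-5.8  1.3 79.7] norm 80.0 spin 0.007 other -3.134
```

View pics/w1.png

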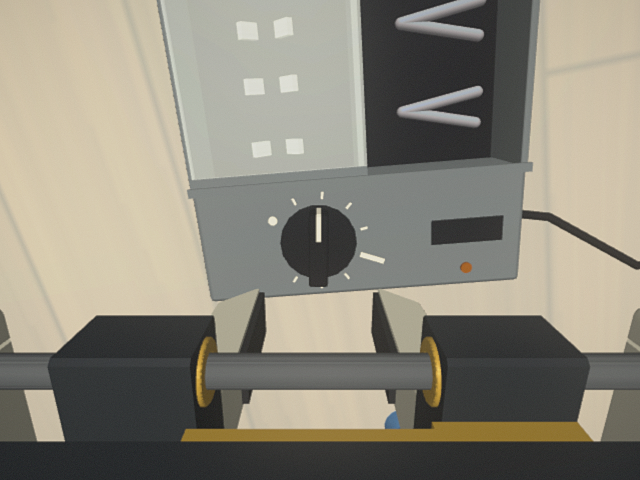

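The wrist view shows the dial's pointer up at (318,225), the white dot at (272,221) and the long mark at (372,258). The bar centre agrees between views at (0.532, -0.310), top 81 mm. Descending onto it.

Call:
{"name": "arm_command", "arguments": {"steps": [[0.5, [-3, 1, 30], 0], [0.5, [-3, 0, 30], 0], [0.5, [0, 0, 30], 0], [0.5, [0, 0, 20], 0], [0.5, [0, 0, 0], 0], [0.0, [0, 0, 0], 0], [0.0, [0, 0, 0], 0], [0.0, [0, 0, 0], 0], [0.0, [0, 0, 0], 0], [0.0, [0, 0, 0], 0]], "squeeze": 15}}

```text
clock: 4.87
tool_pos: [0.5318, -0.3102, 0.0901]
eef_rot: [2.427, 1.994, 0.001]
contact_force: [1.5, -0.4, -0.3]
width: 0.187
grip_force: 0.0
```

Call:
{"name": "arm_command", "arguments": {"steps": [[0.0, [0, 0, 0], 0], [0.0, [0, 0, 0], 0], [0.0, [0, 0, 0], 0]]}}

```text
clock: 5.12
tool_pos: [0.5307, -0.31, 0.09]
eef_rot: [-2.427, -1.992, 0.0]
contact_force: [-4.3, 1.4, 6.2]
width: 0.14
grip_force: 15.0
```

Call:
{"name": "arm_command", "arguments": {"steps": [[0.0, [0, 0, 0], -0.11], [0.0, [0, 0, 0], -0.12], [0.0, [0, 0, 0], -0.12], [0.0, [0, 0, 0], -0.12], [0.0, [0, 0, 0], -0.12], [0.0, [0, 0, 0], -0.12], [0.0, [0, 0, 0], -0.12], [0.0, [0, 0, 0], -0.12], [0.0, [0, 0, 0], -0.12], [0.0, [0, 0, 0], 0]]}}

```text
clock: 5.95
tool_pos: [0.5309, -0.31, 0.09]
eef_rot: [-1.064, -2.955, -0.001]
contact_force: [-4.8, 2.7, 4.8]
width: 0.14
grip_force: 15.0
```

Call:
{"name": "arm_command", "arguments": {"steps": [[0.0, [0, 0, 0], -0.05], [0.0, [0, 0, 0], -0.04], [0.0, [0, 0, 0], 0], [0.0, [0, 0, 0], 0]]}}

```text
clock: 6.28
tool_pos: [0.531, -0.31, 0.09]
eef_rot: [-0.946, -2.995, -0.001]
contact_force: [-4.8, 2.6, 7.0]
width: 0.137
grip_force: 15.1
```

```bash
python3 -c "
from h import *
plan(.532,-.310,.2,53.7)
s=arm.state();print(s['ft_torque'],s['contact_force'])"
```

```text
pos [ 0.531 -0.31   0.09 ] yaw y 54.9 j7 1.67 j1 0.19 tilt [-0.001  0.001] clk 6.3
shift [  -0.7    0.6 -110. ] norm 110.0 spin 0.022 other -3.12

[ 0.56052748  0.97912646 -0.25838184] [-4.79488813  2.61285805  6.993716  ]
```

Call:
{"name": "arm_command", "arguments": {"steps": [[0.4, [0, 0, 0], 0], [0.4, [0, 0, 0], 0], [0.4, [0, 0, 0], 0], [0.4, [0, 0, -20], 0], [0.4, [0, 0, -30], 0], [0.4, [0, 0, -30], 0], [0.4, [0, 0, -20], 0], [0.4, [0, 0, 0], 0]]}}

```text
clock: 6.95
tool_pos: [0.5339, -0.3118, 0.1945]
eef_rot: [0.938, 2.99, -0.002]
contact_force: [0.2, -0.6, 0.1]
width: 0.397
grip_force: 0.0
```

Run:
```python
from h import *
p,d,K,T=snap("top","t2")
C=cloud(d,K,T)
p,d,K,T=snap("wrist","w2")
C=cloud(d,K,T)
m=((C[...,2]>0.07)&(C[...,2]<0.1)&(np.hypot(C[...,0]-.532,C[...,1]+.31)<.05)).astype(np.uint8)
q=C[m>0]; print("bar",m.sum(),cv2.minAreaRect((q[:,:2]*1000).astype(np.float32)))
h=case2w(-101.8e-3,41e-3);print("handle",h); plan(h[0],h[1],.12,-6.3)
```

```text
bar 1589 ((530.8284301757812, -310.21453857421875), (12.945638656616211, 50.61758041381836), 53.638954162597656)
handle [ 0.48431388 -0.09527665]
pos [ 0.5322 -0.3104  0.1905] yaw y 55.2 j7 1.62 j1 0.15 tilt [ 0.002 -0.001] clk 7.0
shift [162.3 149.2  70.2] norm 231.0 spin 1.073 other -2.068
```

Dial measured at 143.6° in world, which is value 0 (off). Next, the cover.

Call:
{"name": "arm_command", "arguments": {"steps": [[0.4, [27, 25, 0], 0], [0.4, [27, 25, 0], 0], [0.4, [27, 25, 0], 0], [0.4, [27, 25, 0], 0], [0.4, [27, 25, 0], 0], [0.4, [27, 24, 0], 0], [0.4, [0, 0, 0], 0.12], [0.4, [0, 0, 0], 0.12], [0.4, [0, 0, 0], 0.12], [0.4, [0, 0, 0], 0.12]]}}

```text
clock: 7.88
tool_pos: [0.4828, -0.0949, 0.1886]
eef_rot: [-1.631, -2.683, 0.002]
contact_force: [0.0, 0.0, -0.8]
width: 0.396
grip_force: 0.0
```

Call:
{"name": "arm_command", "arguments": {"steps": [[0.4, [0, 0, 10], 0.12], [0.4, [0, 0, 10], 0.12], [0.4, [0, 0, 10], 0.12], [0.4, [0, 0, 10], 0.12], [0.4, [0, 0, 10], 0.11], [0.4, [0, 0, 0], 0], [0.4, [0, 0, 0], 0]]}}

```text
clock: 8.47
tool_pos: [0.4826, -0.0953, 0.1388]
eef_rot: [-2.332, -2.103, 0.004]
contact_force: [0.1, -0.6, -0.1]
width: 0.401
grip_force: 0.0
```

Run:
```python
from h import *
plan(.4843,-.0953,.088,-6.3)
```

```text
pos [ 0.4826 -0.0953  0.1388] yaw y -5.9 j7 0.34 j1 -0.39 tilt [-0.003 -0.001] clk 8.5
shift [ 0.2  1.8 50.8] norm 51.0 spin 0.007 other -3.135
```

Call:
{"name": "arm_command", "arguments": {"steps": [[0.4, [0, 2, 20], 0], [0.4, [0, 0, 20], 0], [0.4, [0, 0, 10], 0], [0.4, [0, 0, 0], 0], [0.0, [0, 0, 0], 0], [0.0, [0, 0, 0], 0], [0.0, [0, 0, 0], 0], [0.0, [0, 0, 0], 0], [0.0, [0, 0, 0], 0], [0.0, [0, 0, 0], 0]], "squeeze": 12}}

```text
clock: 9.3
tool_pos: [0.4858, -0.0957, 0.0904]
eef_rot: [2.336, 2.1, 0.001]
contact_force: [-1.1, 0.8, 6.2]
width: 0.133
grip_force: 12.0
```

Run:
```python
from h import *
s=st(); w=s["tool_pos"]; t=w[:2]+.112*np.array([np.cos(CY),np.sin(CY)]); plan(t[0],t[1],w[2],-6.3)
```

```text
{'clock': 9.3, 'joint_positions': [-0.332, 0.481, 0.565, 2.096, -0.41, 0.671, 0.402], 'tool_pos': [0.486, -0.096, 0.09], 'eef_rot': [2.336, 2.1, 0.001], 'contact_force': [-1.132, 0.84, 6.175], 'width': 0.133, 'grip_force': 11.999}
pos [ 0.4858 -0.0957  0.0904] yaw y -6.1 j7 0.4 j1 -0.33 tilt [0.001 0.   ] clk 9.3
shift [-4.00e-01  1.12e+02  1.00e-01] norm 112.0 spin 0.004 other -3.138
```

Call:
{"name": "arm_command", "arguments": {"steps": [[0.0, [0, 13, 0], 0], [0.0, [0, 14, 0], 0], [0.0, [0, 14, 0], 0], [0.0, [0, 14, 0], 0], [0.0, [0, 14, 0], 0], [0.0, [0, 14, 0], 0], [0.0, [0, 14, 0], 0], [0.0, [0, 10, 0], 0], [0.0, [0, 5, 0], 0], [0.0, [0, 2, 0], 0]]}}

```text
clock: 10.13
tool_pos: [0.5931, -0.1077, 0.0889]
eef_rot: [-2.33, -2.093, 0.011]
contact_force: [-24.2, 2.3, 20.0]
width: 0.174
grip_force: 12.0
```

Call:
{"name": "arm_command", "arguments": {"steps": [[0.0, [0, 1, 0], 0], [0.0, [0, 0, 0], 0], [0.4, [0, 0, 0], 0], [0.4, [0, 0, 0], 0], [0.4, [0, 0, 0], 0], [0.4, [0, 0, -20], 0], [0.4, [0, 0, -40], 0], [0.4, [0, 0, -40], 0], [0.4, [0, 0, -30], 0], [0.4, [0, 0, 0], 0]]}}

```text
clock: 10.97
tool_pos: [0.6034, -0.1091, 0.2267]
eef_rot: [2.33, 2.095, 0.012]
contact_force: [0.5, -0.3, -0.3]
width: 0.401
grip_force: 0.0
```

```bash
cat >> h.py <<'E'
def rollers(n):
    p,d,K,T=snap(n); C=cloud(d,K,T)
    m=((C[...,2]>0.012)&(C[...,2]<0.05)&(C[...,0]>0.35)&(C[...,0]<0.72)&(C[...,1]>0.10)&(C[...,1]<0.56)).astype(np.uint8)
    k,l,s,c=cv2.connectedComponentsWithStats(m)
    for i in range(1,k):
        if s[i,4]<80: continue
        col=np.median(p[l==i],0)
        if col[0]-col[2]>60: continue
        q=C[l==i];q=q[q[:,2]>.02]; r=cv2.minAreaRect((q[:,:2]*1000).astype(np.float32)); b=cv2.boxPoints(r)
        e=max([b[1]-b[0],b[2]-b[1]],key=np.linalg.norm)
        print(n,c[i].round(),np.round(r[0],1),np.round(r[1],1),"axis",np.rad2deg(np.arctan2(e[1],e[0])).round(1),"ztop",np.percentile(q[:,2],97).round(4))
E
python3 - <<'E'
from h import *
rollers("top")
p,d,K,T=snap("top","t3");C=cloud(d,K,T)
W=w2case(C)
m=(C[...,2]>.068)&(C[...,2]<.09)&(abs(W[...,0])<.13)&(W[...,1]>-.06)&(W[...,1]<.12)
print("handle case",m.sum(),W[m].mean(0),C[m].mean(0))
plan(.577,.2545,.2,-3)
E
```

```text
top [ 67. 195.] [702.6 556. ] [13.3 39.1] axis -21.5 ztop 0.0231
top [ 72. 211.] [674.4 530. ] [ 8.  94.4] axis -25.0 ztop 0.0491
top [193. 249.] [577.5 255.3] [32.9 74.2] axis -2.7 ztop 0.0347
top [151. 255.] [563.5 352.2] [74.3 35.1] axis 18.6 ztop 0.0345
handle case 0 [nan nan] [nan nan nan]
pos [ 0.6011 -0.1078  0.2215] yaw y -6.0 j7 0.29 j1 -0.35 tilt [0.004 0.   ] clk 11.1
shift [357.7 -62.1  21.4] norm 364.0 spin -0.053 other 3.089
<stdin>:6: RuntimeWarning: Mean of empty slice.
  ret = um.true_divide(
```

Call:
{"name": "arm_command", "arguments": {"steps": [[0.5, [36, -6, 2], 0], [0.5, [36, -6, 2], 0], [0.5, [36, -6, 2], 0], [0.5, [36, -6, 2], 0], [0.5, [36, -6, 2], 0], [0.5, [36, -6, 2], 0], [0.5, [36, -6, 2], 0], [0.5, [36, -6, 2], 0], [0.5, [35, -6, 2], 0], [0.5, [35, -6, 2], 0]]}}

```text
clock: 11.9
tool_pos: [0.577, 0.2565, 0.1982]
eef_rot: [-2.335, -2.101, 0.003]
contact_force: [0.5, -0.3, -0.8]
width: 0.501
grip_force: 0.0
```

Call:
{"name": "arm_command", "arguments": {"steps": [[0.48, [0, 0, 0], -0.12], [0.48, [0, 0, 0], -0.12], [0.48, [0, 0, 0], -0.12], [0.48, [0, 0, 0], -0.12], [0.48, [0, 0, 0], -0.12], [0.48, [0, 0, 0], -0.12], [0.48, [0, 0, 0], -0.12], [0.48, [0, 0, 0], -0.12], [0.48, [0, 0, 0], -0.12], [0.48, [0, 0, 0], -0.12]]}}

```text
clock: 12.73
tool_pos: [0.5774, 0.2546, 0.1982]
eef_rot: [-0.732, -3.053, 0.002]
contact_force: [0.5, 0.2, 0.1]
width: 0.482
grip_force: 0.0
```

Call:
{"name": "arm_command", "arguments": {"steps": [[0.48, [0, 0, 0], -0.12], [0.48, [0, 0, 0], -0.12], [0.48, [0, 0, 0], -0.12], [0.48, [0, 0, 0], -0.07], [0.48, [0, 0, 0], 0], [0.48, [0, 0, 0], 0]]}}

```text
clock: 13.23
tool_pos: [0.5776, 0.2544, 0.1986]
eef_rot: [-0.077, -3.139, 0.001]
contact_force: [0.5, 0.2, 0.1]
width: 0.479
grip_force: 0.0
```

Run:
```python
from h import *
p,d,K,T=snap("top","t4");C=cloud(d,K,T)
W=w2case(C)
m=(C[...,2]>.068)&(C[...,2]<.09)&(abs(W[...,0])<.13)&(W[...,1]>-.06)&(W[...,1]<.12)
print("handle case",m.sum(),W[m].mean(0),C[m].mean(0))
p,d,K,T=snap("wrist","w4");rollers("wrist")
plan(.5774,.255,.034,87.3)
cv2.imwrite("pics/v4.png",np.vstack([cv2.imread("pics/w4.png")[:, :],])[:480])
```

```text
handle case 205 [0.00612189 0.04126872] [ 0.59161352 -0.10685228  0.07614488]
wrist [446. 197.] [564.2 352.8] [74.7 33.9] axis 18.2 ztop 0.0342
wrist [322. 219.] [577.1 256.6] [33.8 74.2] axis -3.1 ztop 0.0341
pos [0.5779 0.2545 0.1993] yaw y 87.2 j7 1.11 j1 -0.62 tilt [-0.001 -0.   ] clk 13.4
shift [  0.4   0.5 165.3] norm 165.0 spin -0.002 other 3.14
```

View pics/v4.png

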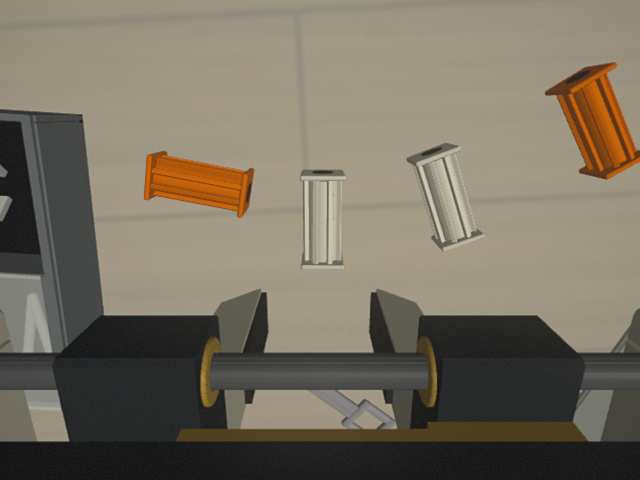

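The wrist view shows the white roller at (322,219) between the fingers' lines, the second white one at (446,197), and the oranges at (200,183) and (597,120). Grasping the first white roller.

Call:
{"name": "arm_command", "arguments": {"steps": [[0.48, [0, 1, 40], 0], [0.48, [0, 0, 40], 0], [0.48, [0, 0, 40], 0], [0.48, [0, 0, 30], 0], [0.48, [0, 0, 15], 0], [0.48, [0, 0, 0], 0], [0.0, [0, 0, 0], 0], [0.0, [0, 0, 0], 0], [0.0, [0, 0, 0], 0], [0.0, [0, 0, 0], 0]], "squeeze": 12}}

```text
clock: 14.22
tool_pos: [0.5792, 0.2561, 0.0365]
eef_rot: [0.074, 3.138, 0.002]
contact_force: [0.3, -0.4, 2.1]
width: 0.328
grip_force: 12.0
```

Call:
{"name": "arm_command", "arguments": {"steps": [[0.0, [0, 0, 0], 0], [0.0, [0, 0, 0], 0], [0.0, [0, 0, 0], 0], [0.0, [0, 0, 0], 0]]}}

```text
clock: 14.55
tool_pos: [0.5792, 0.2561, 0.0364]
eef_rot: [0.074, 3.138, 0.002]
contact_force: [-1.3, 0.4, 7.7]
width: 0.327
grip_force: 12.0
```

Run:
```python
from h import *
p=cv2.imread("pics/t4.png")
p,d,K,T=snap("top");C=cloud(d,K,T);W=w2case(C)*1000
m=(C[...,2]>.068)&(C[...,2]<.09)&(abs(W[...,0])<130)&(W[...,1]>-60)&(W[...,1]<120)
print("handle",cv2.minAreaRect(W[m].astype(np.float32)))
z=np.load("top0.npz");C=cloud(z["d"],z["K"],z["T"]);W=w2case(C)*1000
m=(C[...,2]>.068)&(C[...,2]<.09)&(abs(W[...,0])<130)&(W[...,1]>-60)&(W[...,1]<120)
print("handle0",cv2.minAreaRect(W[m].astype(np.float32)))
```

```text
handle ((6.468049049377441, 41.01469802856445), (79.18087768554688, 12.332161903381348), 89.76132202148438)
handle0 ((-101.7904281616211, 40.91349792480469), (78.33385467529297, 11.835165023803711), 89.88312530517578)
```

Call:
{"name": "arm_command", "arguments": {"steps": [[0.0, [0, 0, -15], 0], [0.0, [0, 0, -30], 0], [0.0, [0, 0, -30], 0], [0.0, [0, 0, -30], 0], [0.0, [0, 0, -30], 0], [0.0, [0, 0, -20], 0], [0.0, [0, 0, 0], 0], [0.0, [0, 0, 0], 0]]}}

```text
clock: 15.27
tool_pos: [0.5787, 0.2558, 0.1916]
eef_rot: [0.074, 3.138, 0.003]
contact_force: [0.1, 0.1, -0.0]
width: 0.332
grip_force: 12.0
```

Run:
```python
from h import *
w=case2w(-.056,-.083);print(w);plan(w[0],w[1],.19,-6.3);st()
```

```text
[ 0.51623024 -0.22355364]
pos [0.5787 0.2558 0.1916] yaw y 87.3 j7 1.12 j1 -0.62 tilt [0.003 0.002] clk 15.3
shift [  40.  -481.8    0.6] norm 483.0 spin -1.508 other 1.634

{'clock': 15.267, 'joint_positions': [-0.625, 0.498, 0.183, 1.64, -0.103, 1.01, 1.116], 'tool_pos': [0.579, 0.256, 0.192], 'eef_rot': [0.074, 3.138, 0.003], 'contact_force': [0.133, 0.094, -0.032], 'width': 0.332, 'grip_force': 11.999}
```

Call:
{"name": "arm_command", "arguments": {"steps": [[0.0, [1, -15, 0], 0], [0.0, [2, -30, 0], 0], [0.0, [3, -35, 0], 0], [0.0, [3, -35, 0], 0], [0.0, [3, -35, 0], 0], [0.0, [3, -35, 0], 0], [0.0, [3, -35, 0], 0], [0.0, [3, -35, 0], 0], [0.0, [3, -35, 0], 0], [0.0, [3, -35, 0], 0]], "squeeze": 18}}

```text
clock: 16.1
tool_pos: [0.5338, -0.0704, 0.1885]
eef_rot: [-0.075, -3.138, 0.0]
contact_force: [-0.1, 0.2, -0.1]
width: 0.324
grip_force: 18.0
```

Call:
{"name": "arm_command", "arguments": {"steps": [[0.0, [3, -35, 0], 0], [0.0, [3, -35, 0], 0], [0.0, [3, -35, 0], 0], [0.0, [2, -30, 0], 0], [0.0, [2, -22, 0], 0], [0.0, [0, 0, 0], 0.08], [0.0, [0, 0, 0], 0.12], [0.0, [0, 0, 0], 0.12], [0.0, [0, 0, 0], 0.12], [0.0, [0, 0, 0], 0.12]]}}

```text
clock: 16.93
tool_pos: [0.5137, -0.2247, 0.1884]
eef_rot: [-0.949, -2.992, 0.001]
contact_force: [0.4, 0.9, -0.1]
width: 0.329
grip_force: 18.0
```

Call:
{"name": "arm_command", "arguments": {"steps": [[0.0, [0, 0, 0], 0.12], [0.0, [0, 0, 0], 0.12], [0.0, [0, 0, 0], 0.12], [0.0, [0, 0, 0], 0.12], [0.0, [0, 0, 0], 0.12], [0.0, [0, 0, 0], 0.12], [0.0, [0, 0, 0], 0.12], [0.0, [0, 0, 0], 0.12], [0.0, [0, 0, 0], 0.11], [0.0, [0, 0, 0], 0]]}}

```text
clock: 17.77
tool_pos: [0.514, -0.2243, 0.1885]
eef_rot: [-2.341, -2.092, 0.003]
contact_force: [-0.4, -0.6, -1.1]
width: 0.325
grip_force: 18.0
```

Run:
```python
from h import *
w=case2w(-.056,-.083);plan(w[0],w[1],.046,-6.3);st()
p,d,K,T=snap("wrist","w5");C=cloud(d,K,T)
s=arm.state()["tool_pos"]
m=(np.hypot(C[...,0]-s[0],C[...,1]-s[1])<.06)&(C[...,2]>s[2]-.05)&(C[...,2]<s[2]-.005)&(p.min(2)>110)
print(m.sum(),C[m].mean(0) if m.any() else None, cv2.minAreaRect((C[m][:,:2]*1000).astype(np.float32)) if m.any() else None)
```

```text
pos [ 0.514  -0.2243  0.1885] yaw y -6.4 j7 0.56 j1 -0.19 tilt [-0.003  0.   ] clk 17.8
shift [  1.1   2.6 142.5] norm 142.0 spin -0.002 other 3.139

{'clock': 17.767, 'joint_positions': [-0.185, 0.455, 0.704, 1.85, -0.352, 0.967, 0.561], 'tool_pos': [0.514, -0.224, 0.188], 'eef_rot': [-2.341, -2.092, 0.003], 'contact_force': [-0.374, -0.591, -1.128], 'width': 0.325, 'grip_force': 18.0}
10164 [ 0.51626533 -0.21318602  0.17772576] ((515.3741455078125, -221.4483642578125), (72.0024642944336, 63.81269073486328), 83.29521942138672)
```

View pics/w5.png

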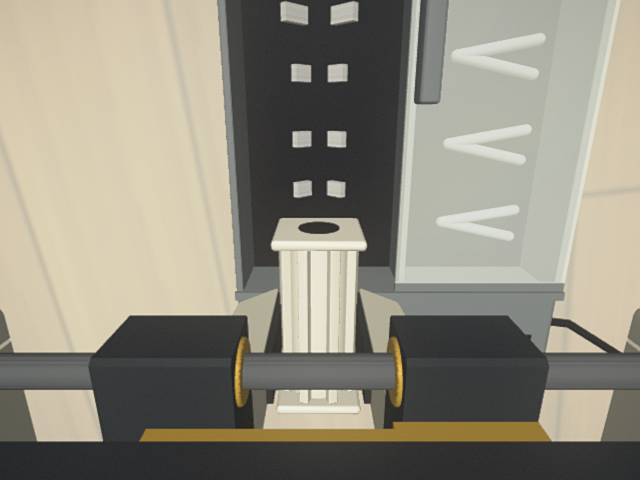

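Roller is held straight at (319,315) and the open bays are ahead of it, saddle pairs at rows 13, 72, 139 and 189. A quick check of the saddle positions against the assumed row.

Run:
```python
from h import *
p,d,K,T=snap("wrist");C=cloud(d,K,T);W=w2case(C)*1000
m=((p.min(2)>120)&(C[...,2]<.04)&(W[...,0]>-100)&(W[...,0]<-10)&(W[...,1]>-130)&(W[...,1]<120)).astype(np.uint8)
k,l,s,c=cv2.connectedComponentsWithStats(m)
for i in range(1,k):
    if s[i,4]>60: print(c[i].round(),W[l==i].mean(0).round(1),C[l==i][:,2].mean().round(4),C[l==i][:,2].max().round(3))
m=(C[...,2]<.008)&(p.max(2)<70)&(W[...,0]>-100)&(W[...,0]<-10)&(W[...,1]>-60)&(W[...,1]<120); print("floor",m.sum(),C[m][:,2].mean())
```

```text
[295.  12.] [-73.6  60. ] 0.0168 0.024
[345.  13.] [-40.2  59.9] 0.0165 0.024
[301.  72.] [-69.7  23. ] 0.0145 0.021
[338.  73.] [-44.3  22.9] 0.0146 0.02
[302. 138.] [-69.7 -21.9] 0.0147 0.02
[337. 139.] [-44.2 -21.8] 0.0145 0.02
[302. 188.] [-69.6 -58.6] 0.0143 0.02
[336. 188.] [-44.5 -58.7] 0.0143 0.02
floor 20143 0.004927610125356109
```

Call:
{"name": "arm_command", "arguments": {"steps": [[0.0, [0.5, 1.5, 30], 0], [0.0, [0, 0, 30], 0], [0.0, [0, 0, 30], 0], [0.0, [0, 0, 20], 0], [0.0, [0, 0, 15], 0], [0.0, [0, 0, 8], 0], [0.0, [0, 0, 5], 0], [0.0, [0, 0, 0], 0], [0.0, [0, 0, 0], 0]]}}

```text
clock: 18.62
tool_pos: [0.5174, -0.2241, 0.0524]
eef_rot: [2.335, 2.101, 0.001]
contact_force: [0.2, -0.3, -1.1]
width: 0.326
grip_force: 18.0
```

Run:
```python
from h import *
w=case2w(-.057,-.0835);plan(w[0],w[1],.0445,-6.3);st()
```

```text
pos [ 0.5174 -0.2241  0.0524] yaw y -6.0 j7 0.7 j1 -0.07 tilt [ 0.001 -0.   ] clk 18.6
shift [-0.1 -2.2  7.9] norm 8.0 spin 0.005 other -3.137

{'clock': 18.617, 'joint_positions': [-0.075, 0.636, 0.562, 1.954, -0.517, 0.696, 0.7], 'tool_pos': [0.517, -0.224, 0.052], 'eef_rot': [2.335, 2.101, 0.001], 'contact_force': [0.227, -0.254, -1.134], 'width': 0.326, 'grip_force': 17.999}
```

Call:
{"name": "arm_command", "arguments": {"steps": [[0.0, [0, -2, 3], 0], [0.0, [0, 0, 3], 0], [0.0, [0, 0, 1.5], 0], [0.0, [0, 0, 0], 0], [0.0, [0, 0, 0], 0]]}}

```text
clock: 19.03
tool_pos: [0.5151, -0.2236, 0.0448]
eef_rot: [2.336, 2.101, 0.001]
contact_force: [-2.2, 1.0, 6.1]
width: 0.323
grip_force: 18.0
```

Call:
{"name": "arm_command", "arguments": {"steps": [[0.4, [0, 0, 0], 0], [0.5, [0, 0, 0], 0], [0.5, [0, 0, 0], 0], [0.5, [0, 0, 0], 0], [0.5, [0, 0, -15], 0], [0.5, [0, 0, -30], 0], [0.5, [0, 0, -30], 0], [0.5, [0, 0, -40], 0], [0.5, [0, 0, -40], 0], [0.5, [0, 0, 0], 0]]}}

```text
clock: 19.87
tool_pos: [0.518, -0.2258, 0.2062]
eef_rot: [2.33, 2.094, 0.008]
contact_force: [1.1, -0.1, 0.6]
width: 0.498
grip_force: 0.0
```

```bash
cat >> h.py <<'E'
def seated(n,save=None):
    p,d,K,T=snap(n,save);C=cloud(d,K,T);W=w2case(C)*1000
    for nm,y in(("s1",1),("s2",-81)):
        m=(C[...,2]>.026)&(C[...,2]<.054)&(W[...,0]>-95)&(W[...,0]<-15)&(abs(W[...,1]-y)<41)&(p.min(2)>80)
        if m.sum()>50: print(n,nm,m.sum(),cv2.minAreaRect(W[m].astype(np.float32)),"ztop",np.percentile(C[m][:,2],97).round(4))
E
python3 - <<'E'
from h import *
seated("wrist"); seated("top","t6"); rollers("top")
plan(.5643,.352,.2,18.4+90)
E
```

```text
wrist s2 3870 ((-57.405738830566406, -81.45077514648438), (74.0632095336914, 34.20977020263672), 89.7000503540039) ztop 0.0424
top s2 300 ((-57.35411834716797, -76.12256622314453), (62.22310256958008, 31.98966407775879), 89.6175308227539) ztop 0.0431
top [ 67. 194.] [708.7 555.1] [16.6 22.3] axis -29.8 ztop 0.0221
top [ 72. 210.] [672.1 531. ] [12.  98.9] axis -28.6 ztop 0.0489
top [151. 255.] [563.5 352.3] [74.3 34.7] axis 18.4 ztop 0.0353
pos [ 0.5153 -0.2232  0.1994] yaw y -6.0 j7 0.56 j1 -0.2 tilt [0.001 0.   ] clk 20.0
shift [ 5.772e+02 -1.190e+01 -3.000e-01] norm 577.0 spin 1.144 other -1.998
```

First roller is seated in s2: centre (-57,-81) in the case frame, top at 42 mm as expected. On to the second.

Call:
{"name": "arm_command", "arguments": {"steps": [[0.48, [20, -1, 0], 0], [0.48, [36, -1, 0], 0], [0.48, [36, -1, 0], 0], [0.48, [36, -1, 0], 0], [0.48, [36, -1, 0], 0], [0.48, [36, 0, 0], 0], [0.48, [36, -1, 0], 0], [0.48, [36, -1, 0], 0], [0.48, [36, -1, 0], 0], [0.48, [36, -1, 0], 0]]}}

```text
clock: 20.85
tool_pos: [0.5414, 0.1212, 0.1977]
eef_rot: [-2.335, -2.1, 0.004]
contact_force: [0.8, 0.5, 0.4]
width: 0.48
grip_force: 0.0
```

Call:
{"name": "arm_command", "arguments": {"steps": [[0.48, [36, -1, 0], 0], [0.48, [36, -1, 0], 0], [0.48, [36, -1, 0], 0], [0.48, [36, -1, 0], 0], [0.48, [36, 0, 0], 0], [0.48, [36, 0, 0], 0], [0.48, [17, 0, 0], 0], [0.48, [0, 0, 0], -0.12], [0.48, [0, 0, 0], -0.12], [0.48, [0, 0, 0], -0.12]]}}

```text
clock: 21.68
tool_pos: [0.5622, 0.3518, 0.1967]
eef_rot: [-1.913, -2.491, 0.006]
contact_force: [0.0, 0.6, -0.3]
width: 0.479
grip_force: 0.0
```

Call:
{"name": "arm_command", "arguments": {"steps": [[0.48, [0, 0, 0], -0.12], [0.48, [0, 0, 0], -0.12], [0.48, [0, 0, 0], -0.12], [0.48, [0, 0, 0], -0.12], [0.48, [0, 0, 0], -0.12], [0.48, [0, 0, 0], -0.12], [0.48, [0, 0, 0], -0.12], [0.48, [0, 0, 0], -0.12], [0.48, [0, 0, 0], -0.12], [0.48, [0, 0, 0], -0.12]]}}

```text
clock: 22.52
tool_pos: [0.5623, 0.3512, 0.197]
eef_rot: [-0.174, -3.134, 0.003]
contact_force: [-0.2, 0.5, -0.3]
width: 0.478
grip_force: 0.0
```

Call:
{"name": "arm_command", "arguments": {"steps": [[0.48, [0, 0, 0], -0.12], [0.48, [0, 0, 0], -0.12], [0.48, [0, 0, 0], -0.12], [0.48, [0, 0, 0], -0.08], [0.48, [0, 0, 0], 0], [0.48, [0, 0, 0], 0]]}}

```text
clock: 23.02
tool_pos: [0.5627, 0.3512, 0.1976]
eef_rot: [0.5, -3.099, 0.001]
contact_force: [0.3, 0.1, -0.4]
width: 0.48
grip_force: 0.0
```

Run:
```python
from h import *
rollers("wrist")
plan(.564,.3525,.034,108.4)
```

```text
wrist [322. 224.] [564.  352.9] [74.7 33.8] axis 18.2 ztop 0.0342
pos [0.5628 0.3512 0.198 ] yaw y 108.3 j7 1.32 j1 -0.72 tilt [-0.002 -0.001] clk 23.1
shift [ -1.9   0.8 164. ] norm 164.0 spin -0.001 other 3.14
```

Call:
{"name": "arm_command", "arguments": {"steps": [[0.48, [-2, 1, 40], 0], [0.48, [0, 0, 40], 0], [0.48, [0, 0, 40], 0], [0.48, [0, 0, 30], 0], [0.48, [0, 0, 13], 0], [0.48, [0, 0, 0], 0], [0.0, [0, 0, 0], 0], [0.0, [0, 0, 0], 0], [0.0, [0, 0, 0], 0], [0.0, [0, 0, 0], 0]], "squeeze": 15}}

```text
clock: 23.9
tool_pos: [0.5663, 0.3541, 0.0386]
eef_rot: [-0.504, 3.097, 0.003]
contact_force: [0.6, -0.1, 5.0]
width: 0.323
grip_force: 15.0
```

Call:
{"name": "arm_command", "arguments": {"steps": [[0.0, [0, 0, 0], 0], [0.0, [0, 0, 0], 0], [0.0, [0, 0, 0], 0], [0.0, [0, 0, 0], 0]]}}

```text
clock: 24.23
tool_pos: [0.5663, 0.3541, 0.0386]
eef_rot: [-0.504, 3.097, 0.003]
contact_force: [0.6, -0.7, 6.9]
width: 0.321
grip_force: 15.0
```

Run:
```python
from h import *
plan(.564,.3527,.0365,108.4)
```

```text
pos [0.5663 0.3541 0.0386] yaw y 108.5 j7 1.34 j1 -0.7 tilt [0.003 0.002] clk 24.2
shift [ 2.6 -0.6  2. ] norm 3.0 spin 0.002 other -3.14
```

Call:
{"name": "arm_command", "arguments": {"steps": [[0.0, [0, 0, -15], 0], [0.0, [0, 0, -30], 0], [0.0, [0, 0, -30], 0], [0.0, [0, 0, -30], 0], [0.0, [0, 0, -30], 0], [0.0, [0, 0, -20], 0], [0.0, [0, 0, 0], 0], [0.0, [0, 0, 0], 0]]}}

```text
clock: 24.9
tool_pos: [0.5655, 0.3536, 0.1933]
eef_rot: [-0.505, 3.098, 0.003]
contact_force: [0.3, 0.3, -1.3]
width: 0.326
grip_force: 15.0
```

Run:
```python
from h import *
w=case2w(-.057,-.001);plan(w[0],w[1],.19,-6.3)
```

```text
pos [0.5655 0.3536 0.1933] yaw y 108.5 j7 1.32 j1 -0.72 tilt [0.003 0.002] clk 24.9
shift [ 196.4 -456.8    2.1] norm 497.0 spin -1.138 other 2.004
```

Call:
{"name": "arm_command", "arguments": {"steps": [[0.0, [6, -14, 0], 0], [0.0, [13, -30, 0], 0], [0.0, [13, -30, 0], 0], [0.0, [13, -30, 0], 0], [0.0, [13, -30, 0], 0], [0.0, [13, -30, 0], 0], [0.0, [13, -30, 0], 0], [0.0, [13, -30, 0], 0], [0.0, [13, -30, 0], 0], [0.0, [13, -30, 0], 0]], "squeeze": 18}}

```text
clock: 25.73
tool_pos: [0.5366, 0.0422, 0.19]
eef_rot: [0.504, -3.098, 0.0]
contact_force: [0.4, -0.4, -0.5]
width: 0.321
grip_force: 18.0
```

Call:
{"name": "arm_command", "arguments": {"steps": [[0.0, [13, -30, 0], 0], [0.0, [13, -30, 0], 0], [0.0, [13, -30, 0], 0], [0.0, [13, -30, 0], 0], [0.0, [13, -30, 0], 0], [0.0, [8, -23, 0], 0], [0.0, [0, 0, 0], 0.08], [0.0, [0, 0, 0], 0.12], [0.0, [0, 0, 0], 0.12], [0.0, [0, 0, 0], 0.12]]}}

```text
clock: 26.57
tool_pos: [0.5223, -0.1433, 0.1899]
eef_rot: [-0.195, -3.133, -0.0]
contact_force: [0.3, 0.4, -0.1]
width: 0.323
grip_force: 18.0
```

Call:
{"name": "arm_command", "arguments": {"steps": [[0.0, [0, 0, 0], 0.12], [0.0, [0, 0, 0], 0.12], [0.0, [0, 0, 0], 0.12], [0.0, [0, 0, 0], 0.12], [0.0, [0, 0, 0], 0.12], [0.0, [0, 0, 0], 0.12], [0.0, [0, 0, 0], 0.12], [0.0, [0, 0, 0], 0.12], [0.0, [0, 0, 0], 0.12], [0.0, [0, 0, 0], 0.12]]}}

```text
clock: 27.4
tool_pos: [0.5223, -0.1429, 0.19]
eef_rot: [-1.93, -2.476, 0.002]
contact_force: [0.7, -0.1, 0.6]
width: 0.322
grip_force: 18.0
```

Call:
{"name": "arm_command", "arguments": {"steps": [[0.0, [0, 0, 0], 0.12], [0.0, [0, 0, 0], 0.12], [0.0, [0, 0, 0], 0.12], [0.0, [0, 0, 0], 0], [0.0, [0, 0, 0], 0]]}}

```text
clock: 27.82
tool_pos: [0.5229, -0.1426, 0.1903]
eef_rot: [-2.332, -2.103, 0.003]
contact_force: [-1.0, 0.0, -1.4]
width: 0.325
grip_force: 18.0
```

Run:
```python
from h import *
w=case2w(-.057,-.002);plan(w[0],w[1],.052,-6.3); st()
p,d,K,T=snap("wrist","w7");C=cloud(d,K,T);W=w2case(C)*1000
s=arm.state()["tool_pos"]
# far flange face top edge: points of the held roller
m=(abs(W[...,0]-w2case(s)[0]*1000)<25)&(C[...,2]>s[2]-.045)&(C[...,2]<s[2]-.003)&(p.min(2)>110)&(W[...,1]<50)
print(m.sum(),cv2.minAreaRect(W[m].astype(np.float32)),W[m].max(0),C[m][:,2].max())
```

```text
pos [ 0.5229 -0.1426  0.1903] yaw y -5.9 j7 0.42 j1 -0.36 tilt [-0.002 -0.   ] clk 27.8
shift [-1.000e-01  1.500e+00  1.383e+02] norm 138.0 spin 0.007 other -3.135

{'clock': 27.817, 'joint_positions': [-0.361, 0.425, 0.727, 1.895, -0.342, 0.951, 0.421], 'tool_pos': [0.523, -0.143, 0.19], 'eef_rot': [-2.332, -2.103, 0.003], 'contact_force': [-0.974, 0.022, -1.353], 'width': 0.325, 'grip_force': 17.999}
12567 ((-57.90655517578125, -0.1379852294921875), (49.944400787353516, 74.62226867675781), 0.5101079940795898) [-33.00654557  37.24096394] 0.18745662446988132
```

View pics/w7.png

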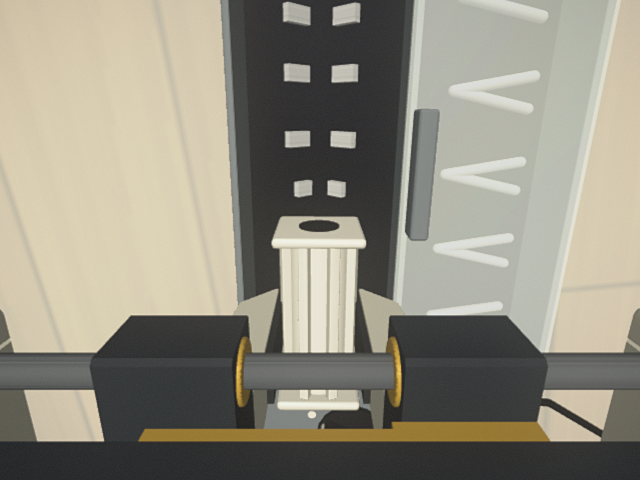

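The second roller is held straight at (319,315), above s1, with its saddles at row 188 just ahead. Descending.

Call:
{"name": "arm_command", "arguments": {"steps": [[0.0, [0.5, 0, 30], 0], [0.0, [0, 0, 30], 0], [0.0, [0, 0, 30], 0], [0.0, [0, 0, 20], 0], [0.0, [0, 0, 15], 0], [0.0, [0, 0, 8], 0], [0.0, [0, 0, 4], 0], [0.0, [0, 0, 0], 0], [0.0, [0, 0, 0], 0]]}}

```text
clock: 28.62
tool_pos: [0.5245, -0.1422, 0.0549]
eef_rot: [2.335, 2.101, 0.001]
contact_force: [-0.3, -0.7, -1.3]
width: 0.317
grip_force: 18.0
```

Run:
```python
from h import *
w=case2w(-.057,-.002);plan(w[0],w[1],.0465,-6.3);st()
```

```text
pos [ 0.5245 -0.1422  0.0549] yaw y -6.0 j7 0.57 j1 -0.24 tilt [ 0.001 -0.   ] clk 28.6
shift [-0.8 -0.3  8.4] norm 8.0 spin 0.005 other -3.137

{'clock': 28.617, 'joint_positions': [-0.238, 0.611, 0.575, 2.004, -0.523, 0.675, 0.568], 'tool_pos': [0.525, -0.142, 0.055], 'eef_rot': [2.335, 2.101, 0.001], 'contact_force': [-0.342, -0.696, -1.325], 'width': 0.317, 'grip_force': 17.998}
```

Call:
{"name": "arm_command", "arguments": {"steps": [[0.0, [-0.5, 0, 3], 0], [0.0, [0, 0, 3], 0], [0.0, [0, 0, 2], 0], [0.0, [0, 0, 0], 0], [0.0, [0, 0, 0], 0]]}}

```text
clock: 29.03
tool_pos: [0.5242, -0.1424, 0.0469]
eef_rot: [2.336, 2.101, 0.001]
contact_force: [-3.0, 0.5, 8.3]
width: 0.321
grip_force: 18.8
```

Call:
{"name": "arm_command", "arguments": {"steps": [[0.4, [0, 0, 0], 0], [0.5, [0, 0, 0], 0], [0.5, [0, 0, 0], 0], [0.5, [0, 0, 0], 0], [0.5, [0, 0, -15], 0], [0.5, [0, 0, -30], 0], [0.5, [0, 0, -30], 0], [0.5, [0, 0, -40], 0], [0.5, [0, 0, -30], 0], [0.5, [0, 0, 0], 0]]}}

```text
clock: 29.87
tool_pos: [0.5269, -0.1438, 0.1968]
eef_rot: [2.332, 2.096, 0.009]
contact_force: [0.9, -0.5, -0.2]
width: 0.501
grip_force: 0.0
```

```bash
cat >> h.py <<'E'
def handle(n):
    p,d,K,T=snap(n);C=cloud(d,K,T);W=w2case(C)*1000
    m=(C[...,2]>.068)&(C[...,2]<.09)&(abs(W[...,0])<130)&(W[...,1]>-60)&(W[...,1]<120)
    if m.sum()>50: print(n,"handle",m.sum(),cv2.minAreaRect(W[m].astype(np.float32)))
E
python3 - <<'E'
from h import *
seated("wrist","w8"); handle("wrist"); handle("top"); rollers("top")
h=case2w(.0065,.041); plan(h[0],h[1],.2,-6.3)
E
```

```text
wrist s1 4101 ((-57.516326904296875, 0.3811073303222656), (34.81060028076172, 74.06300354003906), 0.2029874473810196) ztop 0.0425
wrist s2 2963 ((-57.37294006347656, -79.60745239257812), (33.604217529296875, 71.61749267578125), 0.094741590321064) ztop 0.0419
wrist handle 2771 ((6.088391304016113, 41.530696868896484), (79.06305694580078, 12.694952011108398), 89.72801208496094)
top handle 157 ((6.328128814697266, 50.50788879394531), (12.069519996643066, 60.22559356689453), 0.14260384440422058)
top [ 67. 194.] [709.1 553.8] [19.   9.5] axis 3.8 ztop 0.023
top [ 70. 213.] [661.3 535.5] [ 7.  65.1] axis -25.7 ztop 0.0482
pos [ 0.5236 -0.1419  0.1904] yaw y -6.1 j7 0.42 j1 -0.37 tilt [-0.001  0.001] clk 30.1
shift [41.8 64.3 -9.7] norm 77.0 spin 0.004 other -3.137
```

Both rollers are seated (tops at 42 mm). Before shutting the cover I'll check the whole scene for any other roller.

Run:
```python
from h import *
p,d,K,T=snap("scene","s9")
a=cv2.imread("pics/s9.png");b=cv2.imread("pics/top0.png")
cv2.imwrite("pics/v9.png",np.vstack([cv2.resize(a,(400,300),interpolation=cv2.INTER_AREA),cv2.resize(b,(400,300),interpolation=cv2.INTER_AREA)]))
for n in("scene",):
    for t in("roller_l1","roller_s1"):
        print(t,[(round(r["confidence"],2),np.round(r["box"]).tolist()) for r in vision.cut_out(n,t)])
```

```text
roller_l1 []
roller_s1 [(0.92, [381.0, 258.0, 412.0, 279.0]), (0.78, [280.0, 218.0, 311.0, 235.0]), (0.71, [492.0, 279.0, 517.0, 312.0]), (0.53, [256.0, 208.0, 285.0, 227.0])]
```

View pics/v9.png

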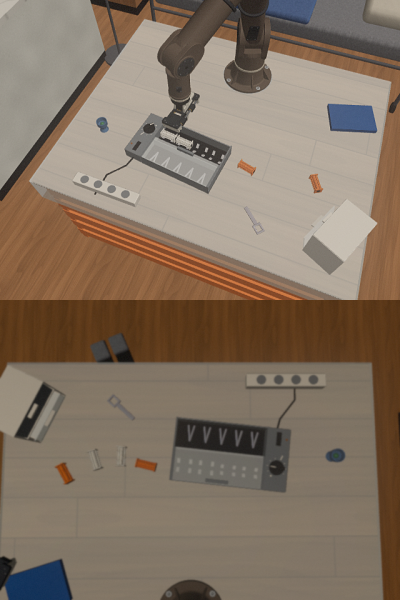

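Only the two orange look-alikes remain loose in the scene ((123,167) and (158,183) in the half-size view) and no large roller is present. Shutting the cover.

Call:
{"name": "arm_command", "arguments": {"steps": [[0.4, [21, 32, 0], 0], [0.4, [21, 32, 0], 0], [0.4, [0, 0, 0], 0], [0.4, [0, 0, 30], 0], [0.4, [0, 0, 30], 0], [0.4, [0, 0, 15], 0], [0.4, [0, 0, 0], 0], [0.4, [0, 0, 0], 0]]}}

```text
clock: 30.88
tool_pos: [0.5914, -0.1076, 0.1152]
eef_rot: [-2.335, -2.099, 0.004]
contact_force: [0.1, 0.3, -0.2]
width: 0.4
grip_force: 0.0
```

Run:
```python
from h import *
h=case2w(.0063,.041); plan(h[0],h[1],.089,-6.3)
```

```text
pos [ 0.5914 -0.1076  0.1152] yaw y -6.1 j7 0.42 j1 -0.34 tilt [-0.003 -0.   ] clk 30.9
shift [ 0.5  0.4 26.2] norm 26.0 spin 0.003 other -3.138
```

Call:
{"name": "arm_command", "arguments": {"steps": [[0.4, [0, 0, 15], 0], [0.4, [0, 0, 11], 0], [0.4, [0, 0, 0], 0], [0.0, [0, 0, 0], 0], [0.0, [0, 0, 0], 0], [0.0, [0, 0, 0], 0], [0.0, [0, 0, 0], 0], [0.0, [0, 0, 0], 0], [0.0, [0, 0, 0], 0], [0.0, [0, 0, 0], 0]], "squeeze": 20}}

```text
clock: 31.72
tool_pos: [0.5907, -0.1073, 0.0906]
eef_rot: [-2.335, -2.098, 0.002]
contact_force: [-6.8, 0.6, 6.9]
width: 0.125
grip_force: 20.0
```

Call:
{"name": "arm_command", "arguments": {"steps": [[0.0, [0, -5, 0], 0], [0.0, [0, -10, 0], 0], [0.0, [0, -10, 0], 0], [0.0, [0, -10, 0], 0], [0.0, [0, -10, 0], 0], [0.0, [0, -10, 0], 0], [0.0, [0, -10, 0], 0], [0.0, [0, -10, 0], 0], [0.0, [0, -10, 0], 0], [0.0, [0, -10, 0], 0]]}}

```text
clock: 32.55
tool_pos: [0.4972, -0.0969, 0.0906]
eef_rot: [2.336, 2.101, 0.002]
contact_force: [2.3, 4.0, 4.2]
width: 0.13
grip_force: 20.0
```

Run:
```python
from h import *
st();h=case2w(-.1018,.041); plan(h[0],h[1],.089,-6.3)
```

```text
{'clock': 32.55, 'joint_positions': [-0.377, 0.513, 0.638, 2.072, -0.472, 0.7, 0.462], 'tool_pos': [0.497, -0.097, 0.091], 'eef_rot': [2.336, 2.101, 0.002], 'contact_force': [2.292, 3.954, 4.226], 'width': 0.13, 'grip_force': 20.002}
pos [ 0.4972 -0.0969  0.0906] yaw y -6.1 j7 0.46 j1 -0.38 tilt [0.001 0.001] clk 32.5
shift [  0.3 -13.    1.6] norm 13.0 spin 0.004 other -3.137
```

Call:
{"name": "arm_command", "arguments": {"steps": [[0.0, [0, -6, 0], 0], [0.0, [0, -5, 0], 0], [0.0, [0, -3, 0], 0], [0.0, [0, -2, 0], 0], [0.0, [0, 0, 0], 0]]}}

```text
clock: 32.97
tool_pos: [0.4811, -0.0951, 0.0905]
eef_rot: [-2.335, -2.1, -0.001]
contact_force: [0.8, 4.0, 8.1]
width: 0.127
grip_force: 20.0
```

Call:
{"name": "arm_command", "arguments": {"steps": [[0.3, [0, 0, 0], 0], [0.4, [0, 0, 0], 0], [0.4, [0, 0, 0], 0], [0.4, [0, 0, -20], 0], [0.4, [0, 0, -40], 0], [0.4, [0, 0, -30], 0], [0.4, [0, 0, 0], 0]]}}

```text
clock: 33.55
tool_pos: [0.484, -0.0972, 0.1848]
eef_rot: [2.334, 2.096, 0.007]
contact_force: [1.8, 0.2, 0.4]
width: 0.398
grip_force: 0.0
```

Run:
```python
from h import *
handle("wrist");snap("wrist","w10"); plan(.5315,-.3103,.19,53.7)
```

```text
wrist handle 2358 ((-103.94059753417969, 41.89305114746094), (79.7309341430664, 11.859220504760742), 89.6661376953125)
pos [ 0.4822 -0.0957  0.181 ] yaw y -6.1 j7 0.34 j1 -0.5 tilt [0.002 0.   ] clk 33.6
shift [-208.2   71.7   -9. ] norm 220.0 spin -1.043 other 2.098
```

The handle measures -104 mm. With the back stop at +6.3 mm, fully shut should be about -106 mm, so I'll nudge it home until a stop force shows.

Call:
{"name": "arm_command", "arguments": {"steps": [[0.4, [0, 0, 40], 0], [0.4, [0, 0, 40], 0], [0.4, [0, 0, 11], 0], [0.4, [0, 0, 0], 0], [0.0, [0, 0, 0], 0], [0.0, [0, 0, 0], 0], [0.0, [0, 0, 0], 0], [0.0, [0, 0, 0], 0], [0.0, [0, 0, 0], 0], [0.0, [0, 0, 0], 0]]}}

```text
clock: 34.48
tool_pos: [0.4821, -0.0957, 0.0899]
eef_rot: [2.336, 2.1, 0.001]
contact_force: [-1.3, 0.5, 6.4]
width: 0.127
grip_force: 20.0
```

Call:
{"name": "arm_command", "arguments": {"steps": [[0.0, [0, -2, 0], 0], [0.0, [0, -1, 0], 0], [0.0, [0, -1, 0], 0], [0.0, [0, 0, 0], 0], [0.0, [0, 0, 0], 0]]}}

```text
clock: 34.9
tool_pos: [0.4792, -0.0954, 0.0899]
eef_rot: [2.334, 2.099, 0.003]
contact_force: [4.1, 0.0, 6.8]
width: 0.132
grip_force: 20.0
```

Call:
{"name": "arm_command", "arguments": {"steps": [[0.0, [0, -1, 0], 0], [0.0, [0, -1, 0], 0], [0.0, [0, 0, 0], 0]]}}

```text
clock: 35.15
tool_pos: [0.479, -0.0953, 0.0899]
eef_rot: [2.332, 2.098, 0.005]
contact_force: [11.0, -1.2, -3.1]
width: 0.131
grip_force: 20.0
```

Call:
{"name": "arm_command", "arguments": {"steps": [[0.3, [0, 0, 0], 0], [0.4, [0, 0, 0], 0], [0.4, [0, 0, 0], 0], [0.4, [0, 0, -20], 0], [0.4, [0, 0, -40], 0], [0.4, [0, 0, -40], 0], [0.4, [0, 0, 0], 0]]}}

```text
clock: 35.73
tool_pos: [0.4777, -0.0964, 0.1944]
eef_rot: [2.335, 2.096, 0.007]
contact_force: [1.6, -0.4, -0.6]
width: 0.399
grip_force: 0.0
```

Run:
```python
from h import *
handle("wrist"); plan(.5315,-.3103,.19,53.7)
```

```text
wrist handle 2168 ((-105.49285125732422, 41.79436492919922), (80.21006774902344, 11.500648498535156), 89.88577270507812)
pos [ 0.477  -0.0954  0.1919] yaw y -6.1 j7 0.32 j1 -0.53 tilt [0.004 0.001] clk 35.8
shift [-207.9   77.     2. ] norm 222.0 spin -1.043 other 2.098
```

The cover is against its shut stop. Back to the dial.

Call:
{"name": "arm_command", "arguments": {"steps": [[0.4, [-30, 11, 0], 0], [0.4, [-30, 11, 0], 0], [0.4, [-30, 11, 0], 0], [0.4, [-30, 11, 0], 0], [0.4, [-30, 11, 0], 0], [0.4, [-30, 11, 0], 0], [0.4, [-28, 11, 0], 0], [0.4, [0, 0, 0], -0.12], [0.4, [0, 0, 0], -0.12], [0.4, [0, 0, 0], -0.12]]}}

```text
clock: 36.62
tool_pos: [0.5289, -0.3101, 0.1871]
eef_rot: [-1.914, -2.486, 0.001]
contact_force: [-0.1, 0.0, -0.3]
width: 0.402
grip_force: 0.0
```

Call:
{"name": "arm_command", "arguments": {"steps": [[0.4, [0, 0, 10], -0.12], [0.4, [0, 0, 10], -0.12], [0.4, [0, 0, 10], -0.12], [0.4, [0, 0, 10], -0.12], [0.4, [0, 0, 10], -0.12], [0.4, [0, 0, 0], -0.08], [0.4, [0, 0, 0], 0], [0.4, [0, 0, 0], 0]]}}

```text
clock: 37.28
tool_pos: [0.5294, -0.3096, 0.1381]
eef_rot: [-0.987, -2.98, -0.001]
contact_force: [0.3, 0.2, 0.2]
width: 0.396
grip_force: 0.0
```

```bash
cat >> h.py <<'E'
def dial(n,save=None):
    p,d,K,T=snap(n,save);C=cloud(d,K,T)
    m=(C[...,2]>0.075)&(C[...,2]<0.1)&(np.hypot(C[...,0]-.5315,C[...,1]+.3103)<.035)
    q=C[m]
    if m.sum()>40:
        r=cv2.minAreaRect((q[:,:2]*1000).astype(np.float32));b=cv2.boxPoints(r);e=max([b[1]-b[0],b[2]-b[1]],key=np.linalg.norm)
        a=np.rad2deg(np.arctan2(e[1],e[0])); print(n,"dial",m.sum(),r,"bar axis",a.round(2),"q mod pi",((2.618-np.deg2rad(a)+CY)%np.pi).round(3))
E
python3 - <<'E'
from h import *
dial("wrist"); plan(.5315,-.3103,.089,53.7)
E
```

```text
wrist dial 2356 ((530.736328125, -310.29296875), (12.800407409667969, 50.786773681640625), 53.7691535949707) bar axis -36.23 q mod pi 3.14
pos [ 0.5298 -0.3098  0.1385] yaw y 53.3 j7 1.63 j1 0.16 tilt [-0.001  0.001] clk 37.3
shift [-1.8  0.6 49.5] norm 50.0 spin -0.007 other 3.135
```

Call:
{"name": "arm_command", "arguments": {"steps": [[0.4, [-1.5, 0.5, 25], 0], [0.4, [0, 0, 24], 0], [0.4, [0, 0, 0], 0], [0.0, [0, 0, 0], 0], [0.0, [0, 0, 0], 0], [0.0, [0, 0, 0], 0], [0.0, [0, 0, 0], 0], [0.0, [0, 0, 0], 0], [0.0, [0, 0, 0], 0], [0.0, [0, 0, 0], 0]], "squeeze": 15}}

```text
clock: 38.17
tool_pos: [0.5321, -0.3107, 0.0912]
eef_rot: [0.984, 2.983, 0.0]
contact_force: [-2.0, -0.4, 6.3]
width: 0.136
grip_force: 15.0
```

Run:
```python
from h import *
st();plan(.5315,-.3103,.089,-28.2-90)
```

```text
{'clock': 38.167, 'joint_positions': [0.176, 0.611, 0.394, 1.786, -0.311, 0.806, 1.657], 'tool_pos': [0.532, -0.311, 0.091], 'eef_rot': [0.984, 2.983, 0.0], 'contact_force': [-1.986, -0.356, 6.259], 'width': 0.136, 'grip_force': 15.0}
pos [ 0.5321 -0.3107  0.0912] yaw y 53.5 j7 1.66 j1 0.18 tilt [ 0.001 -0.   ] clk 38.2
shift [ 0.7 -0.   2.2] norm 2.0 spin -0.145 other 2.997
```

Spin +3.0 (24 x 0.12 + 0.11), keeping an eye on the force.

Call:
{"name": "arm_command", "arguments": {"steps": [[0.0, [0, 0, 0], 0.12], [0.0, [0, 0, 0], 0.12], [0.0, [0, 0, 0], 0.12], [0.0, [0, 0, 0], 0.12], [0.0, [0, 0, 0], 0.12], [0.0, [0, 0, 0], 0.12], [0.0, [0, 0, 0], 0.12], [0.0, [0, 0, 0], 0.12], [0.0, [0, 0, 0], 0.12], [0.0, [0, 0, 0], 0.12]]}}

```text
clock: 39.0
tool_pos: [0.5304, -0.3114, 0.0912]
eef_rot: [-2.503, -1.898, 0.002]
contact_force: [-8.6, -0.6, 9.4]
width: 0.139
grip_force: 15.0
```

Call:
{"name": "arm_command", "arguments": {"steps": [[0.0, [0, 0, 0], 0.12], [0.0, [0, 0, 0], 0.12], [0.0, [0, 0, 0], 0.12], [0.0, [0, 0, 0], 0.12], [0.0, [0, 0, 0], 0.12], [0.0, [0, 0, 0], 0.12], [0.0, [0, 0, 0], 0.12], [0.0, [0, 0, 0], 0.12], [0.0, [0, 0, 0], 0.12], [0.0, [0, 0, 0], 0]]}}

```text
clock: 39.83
tool_pos: [0.5294, -0.3101, 0.0909]
eef_rot: [-3.121, -0.338, 0.005]
contact_force: [-11.0, 5.6, 17.1]
width: 0.139
grip_force: 15.0
```

Run:
```python
from h import *
st();plan(.5315,-.3103,.089,-28.2-90)
```

```text
{'clock': 39.833, 'joint_positions': [-0.17, 0.807, 1.009, 1.817, -0.811, 1.002, -0.174], 'tool_pos': [0.529, -0.31, 0.091], 'eef_rot': [-3.121, -0.338, 0.005], 'contact_force': [-10.991, 5.568, 17.098], 'width': 0.139, 'grip_force': 15.006}
pos [ 0.5294 -0.3101  0.0909] yaw y -77.6 j7 -0.17 j1 -0.17 tilt [-0.003  0.002] clk 39.8
shift [2.  0.6 1.9] norm 3.0 spin 0.708 other -2.434
```

Call:
{"name": "arm_command", "arguments": {"steps": [[0.0, [1, 0, 0], 0.12], [0.0, [0, 0, 0], 0.12], [0.0, [0, 0, 0], 0]]}}

```text
clock: 40.08
tool_pos: [0.5297, -0.3099, 0.0907]
eef_rot: [-3.139, 0.039, 0.007]
contact_force: [-12.8, 5.7, 16.4]
width: 0.142
grip_force: 15.0
```

Run:
```python
from h import *
st();plan(.5315,-.3103,.089,-28.2-90)
```

```text
{'clock': 40.083, 'joint_positions': [-0.194, 0.84, 1.066, 1.817, -0.858, 1.037, -0.375], 'tool_pos': [0.53, -0.31, 0.091], 'eef_rot': [-3.139, 0.039, 0.007], 'contact_force': [-12.782, 5.67, 16.442], 'width': 0.142, 'grip_force': 15.007}
pos [ 0.5297 -0.3099  0.0907] yaw y -91.4 j7 -0.37 j1 -0.19 tilt [-0.004  0.003] clk 40.1
shift [1.8 0.4 1.7] norm 3.0 spin 0.467 other -2.674
```

Call:
{"name": "arm_command", "arguments": {"steps": [[0.0, [0, 0, 0], 0.12], [0.0, [0, 0, 0], 0.12], [0.0, [0, 0, 0], 0.12], [0.0, [0, 0, 0], 0.11], [0.0, [0, 0, 0], 0], [0.0, [0, 0, 0], 0]]}}

```text
clock: 40.58
tool_pos: [0.53, -0.3094, 0.0906]
eef_rot: [-3.047, 0.758, 0.008]
contact_force: [-11.3, 6.4, 15.0]
width: 0.137
grip_force: 15.0
```

Call:
{"name": "arm_command", "arguments": {"steps": [[0.2, [0, 0, 0], 0], [0.4, [0, 0, 0], 0], [0.4, [0, 0, 0], 0], [0.4, [0, 0, 0], 0], [0.4, [0, 0, -15], 0], [0.4, [0, 0, -30], 0], [0.4, [0, 0, -30], 0], [0.4, [0, 0, -30], 0], [0.4, [0, 0, 0], 0]]}}

```text
clock: 41.33
tool_pos: [0.5341, -0.3131, 0.2021]
eef_rot: [3.046, -0.756, 0.012]
contact_force: [0.7, -0.8, 0.2]
width: 0.399
grip_force: 0.0
```

Run:
```python
from h import *
st();dial("wrist","w12");dial("top","t12"); handle("top")
```

```text
{'clock': 41.333, 'joint_positions': [-0.277, 0.775, 1.263, 1.716, -0.783, 1.245, -0.88], 'tool_pos': [0.534, -0.313, 0.202], 'eef_rot': [3.046, -0.756, 0.012], 'contact_force': [0.715, -0.77, 0.211], 'width': 0.399, 'grip_force': 0.0}
wrist dial 1393 ((532.2264404296875, -311.66015625), (12.51915168762207, 50.41062545776367), 61.6890754699707) bar axis -28.31 q mod pi 3.002
top handle 140 ((-105.38760375976562, 52.68315887451172), (56.3723030090332, 11.869339942932129), 89.93860626220703)
```

View pics/w12.png

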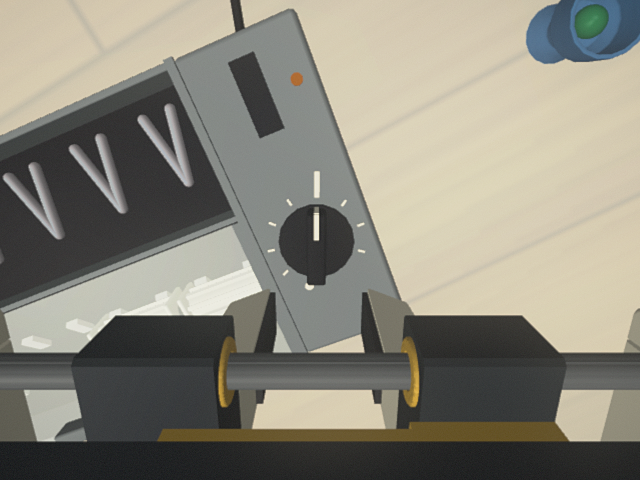

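The dial reads 3.00 with its pointer in line with the long mark (pointer (316,222), mark (317,185)). The cover is shut with the rollers visible under it, the eggcup is upright, and the gripper is clear. Handing in.

```bash
python3 -c "
from h import *
print(arm.job_done())"
```

```text
the job is handed in; nothing more can be done
None
```

I handed the job in at about 41 s on the robot's clock; the hand-in returned no verdict. The dial was turned off first, both white small rollers were seated in the small bays, the cover was shut against its stop, and the dial was then turned up to 3.00 rad on the long mark.

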